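# Load a circuit board on the test fixture and press in its contact probe

## Task

Lower the loose green circuit board lying on the blue mat over the two steel pins of the white test fixture, so that the blue tube comes up through its big hole and the board lies flat and flush on the white deck. Then take the red-topped probe out of the slanted holder, put it into the blue tube, brass end down, and press it in all the way against its stiff contact until it stops, with only about 4 mm of it left showing above the tube. Be gentle, never ram the board or the probe, and leave the black probe in its holder and everything else where it is.

Things in the scene. Friction and masses are not known exactly. Their poses are not given: they have to be found in the camera images.
- board: Green circuit board to be loaded, 120 (x) x 100 (y) x 4 mm, flat on the blue mat. Origin: centre of its underside, z up. Through holes: 8 mm at (-48, 30) and (48, -30) mm for the pins, 30 mm at (0, -28) for the tube. Grasp its yellow block at (0, 12): 30 (x) x 26 (y) mm, 4 to 38 mm above the underside, across x. Black capacitors near its short edges reach 20 mm up.
- fixture: Fixed white fixture, deck 150 (x) x 136 (y) mm, its top 45 mm above the table. Origin: centre of its footprint on the table, z up. Steel pins 6 mm thick, tapered, stand 17 mm above the deck at (-48, 30) and (48, -30) mm. The blue tube at (0, -28) is 24 mm outside, rim 90 mm above the table. Board and fixture axes agree when loaded (at the start up to 0.6 rad apart).
- nest (a point): Point on the top of the fixture's deck, at its centre: where the board's origin lies when the board is seated.
- tube_mouth (a point): Centre of the blue tube's mouth, at the rim; bore 10 mm, vertical, square-edged. Inside, a sliding brass contact stops a probe let in 12 to 20 mm short of home (it varies, unseen); it yields at about 6 N and stays where pushed. A firm stop ends the travel with the probe's top 4 mm above the rim.
- red_probe: Brass rod 8 mm thick and 80 mm long, 30 g, its upper 30 mm red. Origin: centre of its lower (brass, slightly tapered) end; its z axis runs along the rod to the red end. It starts in the holder in either bore, leaning 25 to 28 degrees, with its upper 46 mm sticking out.
- red_probe_top (a point): Centre of the red end face of the red probe, 80 mm from its lower end.
- black_probe: The same rod with a black top, in the holder's other bore, 60 mm away. Leave it in place.
- holder: Fixed slanted holder, a grey block 34 x 110 x 40 mm on a 75 (x) x 110 (y) mm plywood base. Origin: centre of its underside. Two bores at y = +30 and -30 mm, 34 mm deep, 9.5 mm wide, tilted 25 degrees so that the probes' tops lean towards the holder's +x side, away from the robot and towards the fixture.
- tested_board: A finished board like the other, lying flat beyond the fixture on the bare green table. Leave it.
- flux_bottle: Amber bottle 44 mm wide, 100 mm tall, standing. Origin: centre of its underside. Leave it.
- screwdriver: Screwdriver lying on the table. Leave it.
- spool: Grey spool 56 mm wide, 48 mm tall, standing. Leave it.
There are look-alikes about, which are no part of the job. Leave any pink or purple look-alike of the board alone.

How it is judged:
On the way:
1. the board lies flush on the fixture's deck over both pins (horizontal distance between board and nest below 0.003 m and z of board in the frame of nest below 0.002 m and angle between the x axis of board and the x axis of fixture, either way round below 0.05 rad and angle between board's own z axis and vertical below 0.03 rad), for 0.2 s.
At the end, for the whole second after the job is handed in: Board within 3 mm of the nest in plan, under 2 mm above it, turned under 0.05 rad from the fixture, level within 0.03 rad; red probe in the tube red end up, upright within 0.06 rad, top within 3 mm of the tube axis and 0 to 6 mm above the rim (home is 4); both at rest (all of step 1 and z of red_probe_top in the frame of tube_mouth between 0 and 0.006 m and horizontal distance between red_probe_top and tube_mouth below 0.003 m and angle between red_probe's own z axis and vertical below 0.06 rad and linear speed of each of board, red_probe below 0.01 m/s); the robot touches nothing.
It fails at once if the probe is rammed: more than 45 N between the red probe and the fixture (contact force between red_probe and fixture above 45 N).
It fails at once if the board is rammed: more than 45 N between the board and the fixture (contact force between board and fixture above 45 N).
It fails at once if the black probe is moved by more than 12 mm (distance of black_probe from where it was at the start of the episode above 0.012 m).
It fails at once if the tested board, bottle, screwdriver or spool is moved by more than 30 mm (distance of any of tested_board, flux_bottle, screwdriver, spool from where it was at the start of the episode above 0.03 m).
It also fails if it takes over 72 s, if anything falls off the work surface, if the arm or the gripper's body presses on something with over 40 N, if the wrist force passes 120 N, or if a joint passes its speed limit or range.

## Robot

A 6-joint arm with a two-finger parallel gripper is mounted at the origin on the work surface. World frame = base frame: x ahead of the robot, y to its left, z up, the work surface at z = 0. Lengths are in m, angles in rad, forces in N, time in s.
With the tool pointing down it reaches from about 0.275 to 0.725 m from the base axis. Payload 5.6 kg.
Tool frame: the origin (TCP) lies between the finger pads; the fingertips stand 14 mm ahead of it and the grasp point (between the pads) lies 5 mm behind it; z points along the fingers, y is the line along which they close (so a half turn about z gives the same grasp; the last joint's range is limited). The gripper opens to 85 mm and grips with 20 to 120 N. Pads are 22 mm wide; open, the fingers measure 114 mm over their backs; the gripper's body (76 mm by 85 mm) begins 54 mm behind the grasp point. The pads swing forward as they close: fully open they stand 13 mm farther back than shut.
Start: joints at [-0.909, 0.255, 0.108, 0, -1.424, -0.285], TCP at [0.202, -0.511, 0.206] pointing down, gripper open.
Joint ranges: [-2.95, 2.95], [-1.21, 1.97], [-1.09, 1.5], [-2.87, 1.71], [-2.94, -0.07], [-3.05, 3.05]. Speed limits (rad/s): [2.57, 2.57, 3.14, 3.14, 3.14, 3.14].

## Interface

Orientations are given as a rotation vector (axis times angle).
In Python, from workcell import * gives the robot as it stands. The module is installed in compiled form; this text tells all that it offers.
- The arm moves only by the shell command python3 -m crank 'ROWS' [FORCE]. ROWS is JSON, a list of rows, each a list of 3 entries, a list of its own where there are three numbers: the shift along the tool's x, y, z in m, then the turn, a rotation vector about the tool's x, y, z in rad, then the finger opening in m, from 0 to 0.0854. A call has 1 to 5 rows; each row shifts and turns the commanded pose from where the row before left it, along the tool's axes as they then stand; what a row does not reach is not made up. A row lasts 1/8 s, in which the tool goes at most 62.5 mm and 10.7 degrees, less where a joint would pass 70% of its speed; a pose out of reach is approached as far as the arm can. A call with a gripper value outside its range is refused whole. The fingers move at their own pace and stop on an object; FORCE is the grip in N (left out, the last holds). Time passes only in rows, so rows that do not move let the fingers close. It gives the time, the measured TCP pose, the force, the opening and the grip force at its end, in the units of the state.
- state(): the state, without advancing time (a new reading comes with each control period).
- snapshot(name): name is "scene" or "top" or "wrist"; returns the picture (480x640x3 uint8, red, green, blue); there is no depth.
- calibration(name): a dict with "K" (3x3 intrinsics, pixels), "cam_to_world" (4x4, takes a point from camera to world coordinates); the wrist camera has in their place "tool_from_camera" (4x4, takes a point from camera to tool coordinates, whose origin is the TCP and whose axes are the flange's). Camera axes: x right, y down, z forward; pixel columns grow to the right and rows downward; lengths in m; the calibration is good to about 2 mm. The wrist camera is an equidistant fisheye: a pixel r from the principal point sees the ray r / f radians off the axis. A picture is of the moment at which its call begins: read the wrist's pose just before it. calibration takes no time and is no camera call.
- finish_job(): hands the job in; it is judged then, once.
Trained networks look in the newest picture that a camera, given by its name, has taken for a name from the list of things; names that differ only in an ending like _2 or _b are one class to them, and where a whole thing is asked for, a point or a joint stands for the part that bears it (a point fixed in the world has none). Each returns a list of dicts, best first, with "p" (0 to 1); they miss things now and then, are a little off and sometimes report something else, mostly with a low value. They report only what shows in the picture. A call takes as long as a camera call. They do not tell look-alikes from the thing itself.
- find_in(query, camera): "position" ([x, y, z] in m, in the coordinates of the camera as it stood for that picture, good to about 4 mm: the middle of the surface that is visible of it).
- tip_of(query, camera): "position" ([x, y, z] in m, in the coordinates of the camera as it stood for that picture, good to about 4 mm: a listed point, or the origin of a listed thing).
The state is a dict: "clock": time; "joints": joint angles; "qvel": joint speeds; "joint_efforts": joint torques, N m; "tcp_pos": TCP position; "tcp_rot": TCP orientation; "ft_force": force on the tool from outside, world axes, zero at the start; "torque": the same for the moment, N m; "finger_gap": finger opening in m; "finger_force": force on a finger pad.
Only numpy, scipy, OpenCV 4.12 (cv2) and the standard library are available. Lean on these libraries where they do the work, as an engineer would, in place of code of your own. Each camera call takes 0.05 s, during which the arm holds its last target. There are 200 camera calls.

## Working session

There is one attempt and no reset: what is moved stays moved. The work goes in short steps, Python scripts to look and compute and a shell command to move; the robot and the scene stay as the last step left them, time stands still between calls to the robot, and variables do not carry over. Pictures are saved under pics/ and viewed, at most 10 in all, crops included, and the job is handed in when it is done.

```bash
mkdir -p pics
cat > h.py <<'E'
from workcell import *
import numpy as np, cv2
from scipy.spatial.transform import Rotation as R
def snap(n,f=None):
    im=snapshot(n)
    if f: cv2.imwrite('pics/'+f,im[:,:,::-1])
    return im
def c2w(n,p,s=None):
    c=calibration(n)
    if n=='wrist':
        s=s or state(); T=np.eye(4); T[:3,:3]=R.from_rotvec(s['tcp_rot']).as_matrix(); T[:3,3]=s['tcp_pos']
        M=T@np.array(c['tool_from_camera'])
    else: M=np.array(c['cam_to_world'])
    return (M@np.r_[p,1])[:3]
def proj(n,P):
    c=calibration(n); q=np.linalg.inv(c['cam_to_world'])@np.r_[P,1]; u=np.array(c['K'])@q[:3]; return u[:2]/u[2]
def ray(n,uv,z):
    "world point at height z on pixel ray (scene/top)"
    c=calibration(n); M=np.array(c['cam_to_world']); d=M[:3,:3]@np.linalg.inv(c['K'])@np.r_[uv,1]; o=M[:3,3]
    return o+d*(z-o[2])/d[2]
E
python3 - <<'E'
from h import *
np.set_printoptions(precision=4,suppress=True)
print(state())
for n in ('scene','top'):
    snap(n,n+'0.png'); c=calibration(n); print(n,c['K'],c['cam_to_world'])
    for q in ['board','fixture','nest','tube_mouth','red_probe','red_probe_top','black_probe','holder']:
        print(q,[(round(d['p'],2),c2w(n,d['position']),proj(n,c2w(n,d['position'])).astype(int)) for d in tip_of(q,n)][:3])
E
```

```text
{'clock': 0.0, 'joints': array([-0.9094,  0.2557,  0.107 , -0.0005, -1.4239, -0.2846]), 'qvel': array([-0.0019,  0.0011, -0.001 ,  0.0004, -0.002 ,  0.0004]), 'joint_efforts': array([  0.0015, -38.6641,  23.7943,   5.3652,  -0.0062,  -0.    ]), 'tcp_pos': array([ 0.2022, -0.5109,  0.2056]), 'tcp_rot': array([ 0.5882, -3.0856, -0.0029]), 'ft_force': array([-0.718 , -0.48  ,  0.5514]), 'torque': array([-0.0153, -0.0151, -0.0411]), 'finger_force': 0.0, 'finger_gap': 0.08545577284133336}
scene [[503.1959   0.     314.6197]
 [  0.     503.1959 231.727 ]
 [  0.       0.       1.    ]] [[-0.8265  0.3807 -0.4147  1.0286]
 [ 0.5627  0.5343 -0.6308  0.8153]
 [-0.0186 -0.7547 -0.6558  0.8559]
 [ 0.      0.      0.      1.    ]]
board [(0.82, array([ 0.3543,  0.128 , -0.0022]), array([388, 241])), (0.82, array([0.2767, 0.5131, 0.0009]), array([535, 325])), (0.8, array([ 0.5026,  0.2803, -0.0043]), array([381, 305]))]
fixture [(0.96, array([ 0.5191, -0.0066,  0.    ]), array([304, 236])), (0.15, array([0.7811, 0.1616, 0.0044]), array([245, 325]))]
nest [(0.97, array([ 0.5225, -0.0083,  0.0469]), 
[... 763 characters left out ...]
79, array([ 0.324 ,  0.3339, -0.0007]), array([232, 349])), (0.67, array([ 0.2828,  0.5149, -0.0017]), array([157, 371]))]
fixture [(0.79, array([ 0.5232, -0.0076,  0.005 ]), array([366, 258]))]
nest [(0.81, array([ 0.5188, -0.0075,  0.0449]), array([368, 257]))]
tube_mouth [(0.95, array([ 0.5276, -0.0388,  0.0915]), array([382, 249]))]
red_probe [(0.59, array([ 0.5314, -0.2925,  0.0212]), array([482, 246]))]
red_probe_top [(0.71, array([ 0.5405, -0.3234,  0.0033]), array([492, 243])), (0.42, array([ 0.5725, -0.2877,  0.0962]), array([486, 223]))]
black_probe [(0.53, array([ 0.5471, -0.3512,  0.0201]), array([505, 239]))]
holder [(0.79, array([ 0.5415, -0.3202,  0.0011]), array([491, 243]))]
```

View pics/top0.png

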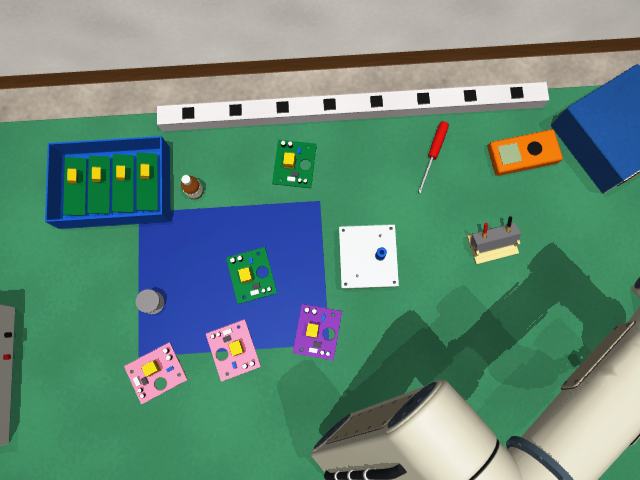

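View pics/scene0.png

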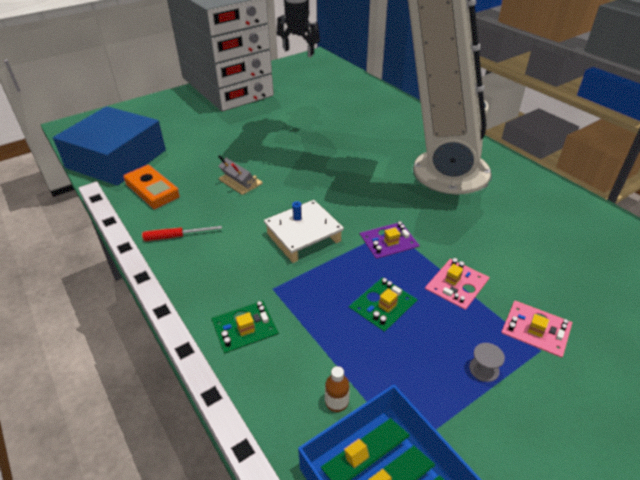

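Board candidates (top view): green on mat (250,276), green beyond the fixture (295,163; the tested one), pink (155,373), pink (233,350), purple (317,332), trayed boards (110,180). I choose (250,276), the only green one on the blue mat. Probes: red top (485,228), black top (509,222).

```bash
cat >> h.py <<'E'
np.set_printoptions(precision=4,suppress=True)
def down(yaw,tilt=0):
    "tool pointing down with tool y at world angle yaw"
    y=np.array([np.cos(yaw),np.sin(yaw),0]); z=np.array([0,0,-1.]); return np.c_[np.cross(y,z),y,z]
def go(pos,Rm):
    "tool-frame shift and turn from the measured pose"
    s=state(); R0=R.from_rotvec(s['tcp_rot']).as_matrix(); d=np.array(pos)-s['tcp_pos']
    w=R.from_matrix(R0.T@Rm).as_rotvec()
    print('tool shift',R0.T@d,'turn',w,'| world shift',d,'rows>=',np.linalg.norm(d)/.0625,np.linalg.norm(w)/.186)
def rot(): return R.from_rotvec(state()['tcp_rot']).as_matrix()
def wpix(P,s=None):
    "fisheye pixel of world point"
    s=s or state(); c=calibration('wrist'); K=np.array(c['K']); T=np.eye(4); T[:3,:3]=R.from_rotvec(s['tcp_rot']).as_matrix(); T[:3,3]=s['tcp_pos']
    q=(np.linalg.inv(T@np.array(c['tool_from_camera']))@np.r_[P,1])[:3]; r=np.hypot(*q[:2]); th=np.arctan2(r,q[2]); return K[:2,2]+K[0,0]*th*q[:2]/r
def wray(uv,z,s=None):
    s=s or state(); c=calibration('wrist'); K=np.array(c['K']); T=np.eye(4); T[:3,:3]=R.from_rotvec(s['tcp_rot']).as_matrix(); T[:3,3]=s['tcp_pos']
    M=T@np.array(c['tool_from_camera']); v=(np.array(uv,float)-K[:2,2])/K[0,0]; th=np.hypot(*v)
    d=M[:3,:3]@np.r_[np.sin(th)*v/max(th,1e-9),np.cos(th)]; o=M[:3,3]; return o+d*(z-o[2])/d[2]
E
python3 - <<'E'
from h import *
c=calibration('wrist');print(c['K'],c['tool_from_camera'])
go([.50,-.32,.28],rot()); s=state();print(rot())
E
```

```text
[[371.6483   0.     318.6653]
 [  0.     371.6483 243.2991]
 [  0.       0.       1.    ]] [[-0.0014 -0.9472 -0.3207  0.0817]
 [ 1.     -0.0011 -0.0009  0.0006]
 [ 0.0004 -0.3207  0.9472 -0.1676]
 [ 0.      0.      0.      1.    ]]
tool shift [-0.3472  0.0685 -0.0735] turn [0. 0. 0.] | world shift [0.2976 0.1914 0.0735] rows>= 5.782466229650965 0.0
[[-0.9298 -0.368  -0.    ]
 [-0.368   0.9298 -0.    ]
 [ 0.     -0.     -1.    ]]
```

```bash
python3 -m crank '[[[-0.06,0.012,-0.012],[0,0,0],0.08],[[-0.06,0.012,-0.012],[0,0,0],0.08],[[-0.06,0.012,-0.012],[0,0,0],0.08],[[-0.06,0.012,-0.012],[0,0,0],0.08],[[-0.05,0.01,-0.012],[0,0,0],0.08]]'
python3 - <<'E'
from h import *
s=state();snap('wrist','w1.png');print(s['tcp_pos'])
for q in ['red_probe_top','red_probe','black_probe','holder']:
    print(q,[(round(d['p'],2),c2w('wrist',d['position'],s),wpix(c2w('wrist',d['position'],s),s).astype(int)) for d in tip_of(q,'wrist')][:3])
go([.47,-.02,.28],down(np.pi))
E
```

```text
clock: 1.52
tcp_pos: [0.4524, -0.3492, 0.267]
tcp_rot: [-0.59, 3.085, -0.0]
ft_force: [0.7, -1.1, 0.5]
finger_gap: 0.0796
finger_force: 0.0
[ 0.4524 -0.3492  0.267 ]
red_probe_top [(0.74, array([ 0.5748, -0.2884,  0.0894]), array([328, 331]))]
red_probe []
black_probe []
holder [(0.75, array([ 0.5386, -0.3227,  0.0005]), array([312, 261])), (0.3, array([ 0.5202, -0.0075,  0.0008]), array([513, 321]))]
tool shift [-0.1398  0.3003 -0.0137] turn [ 0.0005 -0.0002 -1.1935] | world shift [0.0194 0.3307 0.0137] rows>= 5.304482387360784 6.416423657619779
```

View pics/w1.png

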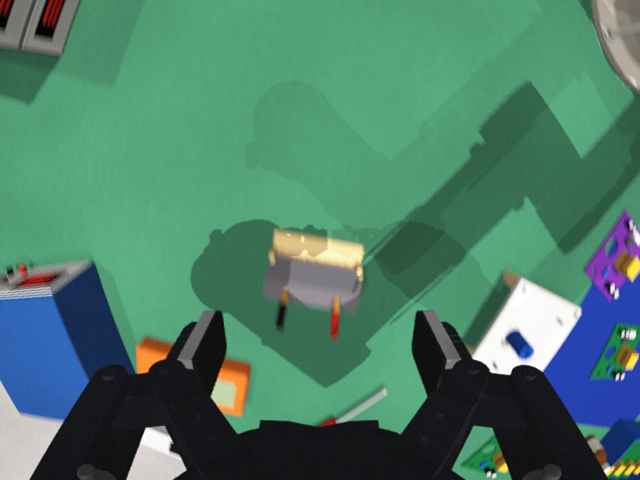

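The red top is at (335,335) and the black top at (280,327). Board and fixture are at the right. Next I'll go over the fixture.

```bash
python3 -m crank '[[[-0.022,0.056,0],[0,0,-0.17],0.08],[[-0.031,0.051,0],[0,0,-0.17],0.08],[[-0.039,0.045,0],[0,0,-0.17],0.08],[[-0.046,0.038,0],[0,0,-0.17],0.08],[[-0.052,0.03,0],[0,0,-0.17],0.08]]'
python3 -m crank '[[[0,0,0],[0,0,0],0.08]]'
python3 - <<'E'
from h import *
s=state();snap('wrist','w2.png');print(s['tcp_pos'])
for q in ['tube_mouth','nest','fixture','board']:
    print(q,[(round(d['p'],2),c2w('wrist',d['position'],s),wpix(c2w('wrist',d['position'],s),s).astype(int)) for d in tip_of(q,'wrist')][:3])
go([.47,.25,.25],down(np.pi+.2))
E
```

```text
clock: 2.4
tcp_pos: [0.4484, -0.0511, 0.2666]
tcp_rot: [-1.813, 2.565, -0.0]
ft_force: [2.0, -0.0, -0.8]
finger_gap: 0.0798
finger_force: 0.0
clock: 2.52
tcp_pos: [0.4488, -0.0494, 0.2667]
tcp_rot: [-1.815, 2.563, 0.0]
ft_force: [-0.4, -1.7, 0.4]
finger_gap: 0.0795
finger_force: 0.0
[ 0.4488 -0.0494  0.2667]
tube_mouth [(0.93, array([ 0.5195, -0.0345,  0.0905]), array([256, 245]))]
nest [(0.92, array([ 0.5264, -0.0106,  0.0497]), array([265, 254]))]
fixture [(0.91, array([ 0.5164, -0.0063,  0.0001]), array([279, 241]))]
board [(0.88, array([ 0.3529,  0.1316, -0.0018]), array([430, 294])), (0.87, array([ 0.2781,  0.5232, -0.0005]), array([498, 445])), (0.6, array([0.4999, 0.2815, 0.0036]), array([358, 404]))]
tool shift [-0.2922  0.0835  0.0164] turn [ 0.0001 -0.0003 -0.5471] | world shift [ 0.0208  0.3031 -0.0164] rows>= 4.868911358679608 2.941212931466231
```

View pics/w2.png

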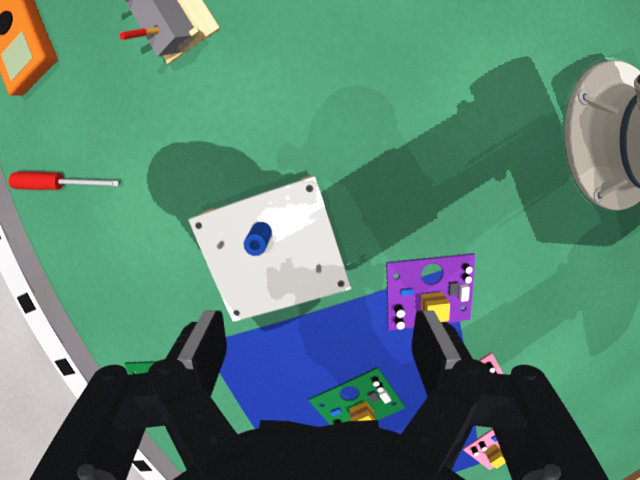

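White deck corners are at (190,218), (316,177), (350,289) and (232,322). The tube bore is at (255,245), and the pins are at about (221,244) and (319,268).

```bash
python3 - <<'E'
from h import *
s=state(); im=cv2.imread('pics/w2.png'); hsv=cv2.cvtColor(im,cv2.COLOR_BGR2HSV)
m=((hsv[:,:,1]<45)&(hsv[:,:,2]>120)).astype(np.uint8); m[:170]=0;m[330:]=0;m[:,:180]=0;m[:,360:]=0
m=cv2.morphologyEx(m,cv2.MORPH_OPEN,np.ones((3,3)))
cn=max(cv2.findContours(m,0,1)[0],key=cv2.contourArea)
P=np.array([wray(p[0],.045,s)[:2] for p in cn],np.float32)
r=cv2.minAreaRect(P*1000);print('deck',r)
for p in [(190,218),(316,177),(350,289),(232,322)]: print(wray(p,.045,s))
print('tube',wray((255,245),.09,s))
b=((hsv[:,:,0]>100)&(hsv[:,:,0]<125)&(hsv[:,:,1]>150)).astype(np.uint8)[215:265,235:280]
cv2.imwrite('pics/w2c.png',cv2.resize(im[165:335,170:370],None,fx=3,fy=3,interpolation=cv2.INTER_CUBIC))
E
python3 -m crank '[[[-0.058,0.018,0.003],[0,0,-0.11],0.08],[[-0.058,0.018,0.003],[0,0,-0.11],0.08],[[-0.058,0.014,0.003],[0,0,-0.11],0.08],[[-0.06,0.008,0.003],[0,0,-0.11],0.08],[[-0.06,0.0,0.003],[0,0,-0.11],0.08]]'
python3 -m crank '[[[0,0,0],[0,0,0],0.08]]'
python3 - <<'E'
from h import *
s=state();snap('wrist','w3.png');print(s['tcp_pos'])
for q in ['board']:
    print(q,[(round(d['p'],2),c2w('wrist',d['position'],s),wpix(c2w('wrist',d['position'],s),s).astype(int)) for d in tip_of(q,'wrist')][:3])
E
```

```text
deck ((523.01708984375, -12.948745727539062), (138.13302612304688, 151.16969299316406), 87.82316589355469)
[ 0.5926 -0.084   0.045 ]
[ 0.4441 -0.0764  0.045 ]
[0.4516 0.0589 0.045 ]
[0.6022 0.0537 0.045 ]
tube [ 0.5212 -0.0404  0.09  ]
clock: 3.4
tcp_pos: [0.4287, 0.2493, 0.2515]
tcp_rot: [-2.439, 1.98, -0.001]
ft_force: [-0.2, 0.0, 0.8]
finger_gap: 0.0801
finger_force: 0.0
clock: 3.52
tcp_pos: [0.4282, 0.2506, 0.25]
tcp_rot: [2.439, -1.977, -0.001]
ft_force: [-0.4, -1.0, 0.2]
finger_gap: 0.0797
finger_force: 0.0
[0.4282 0.2506 0.25  ]
board [(0.75, array([ 0.3527,  0.1304, -0.0002]), array([406, 106])), (0.74, array([0.3202, 0.3305, 0.0007]), array([390, 274])), (0.6, array([0.279 , 0.5175, 0.002 ]), array([380, 392]))]
```

View pics/w2c.png

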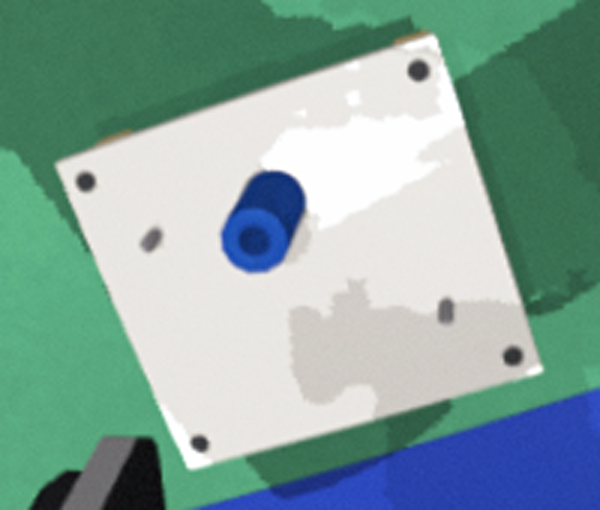

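View pics/w3.png

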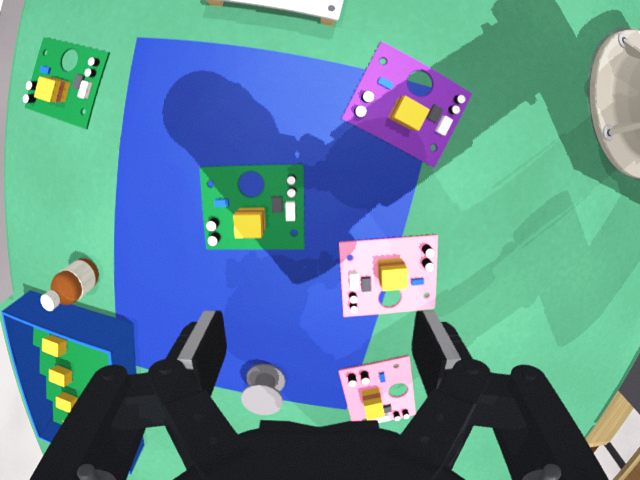

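Board on the mat: corners (203,167), (302,164), (304,249), (208,250); big hole (251,184); yellow block (249,222); pin holes (210,184) and (294,233). It is clearly green, on blue. Next: the precise pose.

```bash
cat >> h.py <<'E'
def boardseg(im,box,s,z):
    "min-area rectangle (mm, world) of the green board in a wrist picture (RGB)"
    h=cv2.cvtColor(im,cv2.COLOR_RGB2HSV); x0,y0,x1,y1=box
    m=np.zeros(im.shape[:2],np.uint8); m[y0:y1,x0:x1]=~((h[y0:y1,x0:x1,0]>100)&(h[y0:y1,x0:x1,0]<130)&(h[y0:y1,x0:x1,1]>100))*1
    m=cv2.morphologyEx(m,cv2.MORPH_OPEN,np.ones((5,5)))
    cn=max(cv2.findContours(m,0,1)[0],key=cv2.contourArea)
    return cv2.minAreaRect(np.array([wray(p[0],z,s)[:2]*1000 for p in cn],np.float32))
E
python3 - <<'E'
from h import *
s=state(); im=cv2.imread('pics/w3.png')[:,:,::-1].copy()
r=boardseg(im,(190,150,320,262),s,.004);print(r)
y=rot()[:2,1];print('tool y yaw',np.degrees(np.arctan2(y[1],y[0])))
for p in [(203,167),(302,164),(304,249),(208,250)]: print(wray(p,.005,s))
print('hole',wray((251,184),.005,s),'h1',wray((210,184),.005,s),'h2',wray((294,233),.005,s))
im=snap('top'); h=cv2.cvtColor(im,cv2.COLOR_RGB2HSV)
m=np.zeros((480,640),np.uint8); m[240:308,220:280]=((h[240:308,220:280,0]<100))*1
cn=max(cv2.findContours(m,0,1)[0],key=cv2.contourArea)
print('top board',cv2.minAreaRect(np.array([ray('top',p[0],.004)[:2]*1000 for p in cn],np.float32)))
m=np.zeros((480,640),np.uint8); m[215:295,330:405]=((h[215:295,330:405,1]<60)&(h[215:295,330:405,2]>150))*1
cn=max(cv2.findContours(m,0,1)[0],key=cv2.contourArea)
print('top deck',cv2.minAreaRect(np.array([ray('top',p[0],.045)[:2]*1000 for p in cn],np.float32)))
E
```

```text
((502.5507507324219, 278.5313720703125), (120.99386596679688, 100.96250915527344), 11.72504711151123)
tool y yaw -168.28791889264366
[0.5666 0.241  0.005 ]
[0.4548 0.2174 0.005 ]
[0.4334 0.3154 0.005 ]
[0.5482 0.3405 0.005 ]
hole [0.5075 0.2507 0.005 ] h1 [0.5554 0.2593 0.005 ] h2 [0.4486 0.2983 0.005 ]
top board ((513.2335205078125, 315.7595520019531), (67.8777084350586, 161.98133850097656), 60.31696319580078)
top deck ((523.30810546875, -7.752601623535156), (136.81105041503906, 151.63601684570312), 88.31908416748047)
```

Run:
```python
from h import *
go([.5002,.2903,.15],down(np.radians(191.7)))
```

```text
tool shift [-0.0276 -0.0784  0.1015] turn [ 0.0001 -0.0005 -0.0007] | world shift [ 0.0712  0.0428 -0.1015] rows>= 2.0985005026541454 0.004549542664324213
```

```bash
python3 -m crank '[[[-0.009,-0.026,0.034],[0,0,0],0.054],[[-0.009,-0.026,0.034],[0,0,0],0.054],[[-0.0096,-0.0264,0.0335],[0,0,0],0.054],[[0,0,0],[0,0,0],0.054],[[0,0,0],[0,0,0],0.054]]'
python3 - <<'E'
from h import *
s=state();im=snap('wrist','w4.png')
go([.5002,.2903,.026],down(np.radians(191.7)))
E
```

```text
clock: 4.3
tcp_pos: [0.5003, 0.2905, 0.1511]
tcp_rot: [-2.435, 1.983, -0.001]
ft_force: [-0.3, -0.4, -0.0]
finger_gap: 0.0541
finger_force: 0.0
tool shift [0.0007 0.0005 0.1257] turn [-0.0025  0.0009  0.0002] | world shift [-0.0001 -0.0006 -0.1257] rows>= 2.0114636793567726 0.014423322422886072
```

View pics/w4.png

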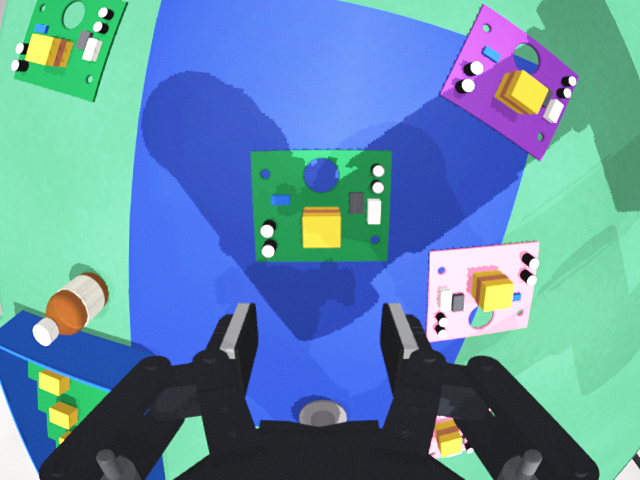

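Block (322,230) sits midway between the fingers. Board corners are (251,151), (391,151), (389,262), (256,262); pin holes (265,174) and (375,240). I'll recheck the pose, then descend.

```bash
python3 - <<'E'
from h import *
s=state(); im=cv2.imread('pics/w4.png')[:,:,::-1].copy()
print(boardseg(im,(238,140,405,275),s,.004))
a,b,c=[wray(p,.005,s)[:2] for p in((265,174),(375,240),(322,175))]; print(a,b,(a+b)/2,c,np.linalg.norm(a-b))
E
python3 -m crank '[[[0,0,0.045],[0,0,0],0.054],[[0,0,0.045],[0,0,0],0.054],[[0,0,0.025],[0,0,0],0.054],[[0,0,0.01],[0,0,0],0.054],[[0,0,0],[0,0,0],0.054]]'
```

```text
((501.1971435546875, 282.8230895996094), (120.64725494384766, 100.78240203857422), 12.020406723022461)
[0.5541 0.2633] [0.4477 0.3021] [0.5009 0.2827] [0.5061 0.2548] 0.11324654611477522
clock: 4.97
tcp_pos: [0.4999, 0.2919, 0.0261]
tcp_rot: [-2.437, 1.98, -0.001]
ft_force: [0.1, 0.2, 1.0]
finger_gap: 0.054
finger_force: 0.0
```

```bash
python3 -m crank '[[[-0.0025,0,0],[0,0,0],0.054],[[0,0,0],[0,0,0],0.02],[[0,0,0],[0,0,0],0.02],[[0,0,0],[0,0,0],0.02],[[0,0,0],[0,0,0],0.02]]' 40
python3 -m crank '[[[0,0,0],[0,0,0],0.02],[[0,0,0],[0,0,0],0.02],[[0,0,-0.02],[0,0,0],0.02],[[0,0,-0.05],[0,0,0],0.02],[[0,0,-0.054],[0,0,0],0.02]]'
python3 - <<'E'
from h import *
go([.5233+0.0004,-.0085+.012,.15],down(np.pi-.037))
E
```

```text
clock: 5.6
tcp_pos: [0.4989, 0.2942, 0.025]
tcp_rot: [2.438, -1.981, 0.0]
ft_force: [-0.1, -0.1, 0.6]
finger_gap: 0.02
finger_force: 0.0
clock: 6.22
tcp_pos: [0.4985, 0.2937, 0.1499]
tcp_rot: [2.437, -1.98, -0.0]
ft_force: [0.8, -0.4, 0.3]
finger_gap: 0.0198
finger_force: 0.0
tool shift [0.2893 0.0347 0.0002] turn [ 0.0013 -0.0011  0.243 ] | world shift [ 0.0252 -0.2902  0.0001] rows>= 4.661352597924327 1.3064044310215457
```

```bash
python3 -c "
from h import *
snap('wrist','w5.png');im=snap('scene');cv2.imwrite('pics/s5.png',np.vstack([cv2.resize(im[200:380,280:480],(600,540))])[:,:,::-1])"
```

```text
(no output)
```

View pics/w5.png

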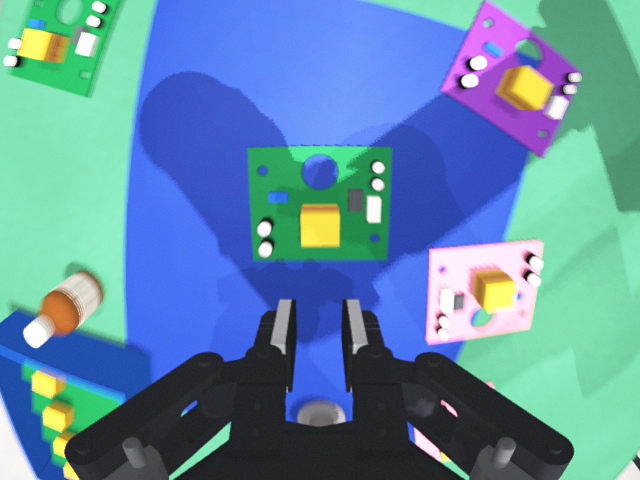

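Fingers are closed on nothing, and the board is still at (320,205) with its block at (320,226). Let me see the side view.

View pics/s5.png

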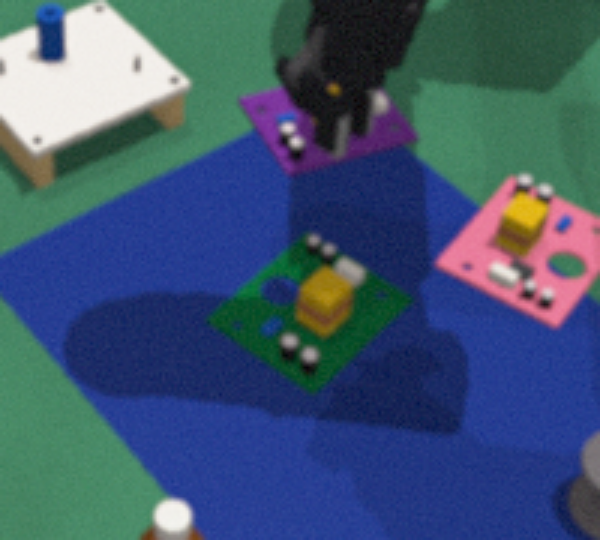

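Run:
```python
from h import *
s=state();p=s['tcp_pos'];print(p,s['joints'])
print('scene tcp px',proj('scene',p),'block',proj('scene',[.4987,.2945,.038]),'top',proj('top',p))
print(wpix(p), wpix([p[0],p[1],.038]))
for n in('scene','wrist','top'):
    snap(n); print(n,[(round(d['p'],2),c2w(n,d['position'],s)) for d in tip_of('board',n)])
```

```text
[0.5024 0.2962 0.1562] [ 0.8026  0.3295  0.082   0.0029 -1.3107 -0.5967]
scene tcp px [392.6752 256.9258] block [388.9015 295.3967] top [235.1062 264.5975]
[320.6401 290.919 ] [321.5823 225.012 ]
scene [(0.71, array([ 0.3531,  0.1286, -0.003 ])), (0.64, array([ 0.501 ,  0.2799, -0.0052])), (0.62, array([ 0.2754,  0.5108, -0.0031])), (0.61, array([ 0.3223,  0.3348, -0.0012])), (0.51, array([ 0.52  , -0.0362,  0.0885]))]
wrist [(0.92, array([0.3231, 0.3351, 0.0065])), (0.71, array([0.5063, 0.2808, 0.0067])), (0.64, array([0.3577, 0.1314, 0.0047])), (0.62, array([0.2818, 0.5222, 0.0049]))]
top [(0.94, array([0.5007, 0.2832, 0.001 ])), (0.86, array([ 0.2818,  0.516 , -0.0005])), (0.64, array([0.3279, 0.333 , 0.0002]))]
```

```bash
python3 -m crank '[[[0,0,0],[0,0,0],0.054],[[0,0,0],[0,0,0],0.054],[[0,0,0],[0,0,0],0.054],[[0,0,0],[0,0,0],0.054]]'
python3 - <<'E'
from h import *
s=state();print(s['clock'],s['tcp_pos'],s['finger_gap'])
c=np.array(calibration('wrist')['tool_from_camera'])
im=snap('wrist');cv2.imwrite('pics/w6.png',im[250:480,180:460,::-1])
for x in(-.011,0,.011):
  for z in(-.02,-.01,0,.014):
    q=np.linalg.inv(c)@[x,.027,z,1]; K=np.array(calibration('wrist')['K']); r=np.hypot(*q[:2]); print(x,z,K[:2,2]+K[0,0]*np.arctan2(r,q[2])*q[:2]/r)
E
```

```text
clock: 7.12
tcp_pos: [0.4989, 0.2942, 0.149]
tcp_rot: [2.438, -1.981, 0.0]
ft_force: [-1.0, -0.1, 0.3]
finger_gap: 0.0542
finger_force: 0.0
7.125 [0.4989 0.2942 0.149 ] 0.05415498130652553
-0.011 -0.02 [378.3817 329.9131]
-0.011 -0.01 [375.5049 319.2462]
-0.011 0 [372.8637 309.5217]
-0.011 0.014 [369.5161 297.2895]
0 -0.02 [380.0617 309.5504]
0 -0.01 [376.9674 299.5416]
0 0 [374.1435 290.468 ]
0 0.014 [370.5868 279.1203]
0.011 -0.02 [381.7024 287.887 ]
0.011 -0.01 [378.387  278.7013]
0.011 0 [375.3793 270.4194]
0.011 0.014 [371.6146 260.1201]
```

View pics/w6.png

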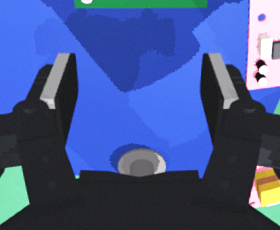

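The pads appear near (383,303), which puts the fingertips roughly 25-30 mm behind where the text has them. The scene view and the missed grasp agree. I'll lower further and feel for the board surface.

```bash
python3 -m crank '[[[0,0,0.045],[0,0,0],0.054],[[0,0,0.045],[0,0,0],0.054],[[0,0,0.033],[0,0,0],0.054],[[0,0,0],[0,0,0],0.054],[[0,0,0],[0,0,0],0.054]]'
python3 -m crank '[[[0,0,0.004],[0,0,0],0.054],[[0,0,0.004],[0,0,0],0.054],[[0,0,0.004],[0,0,0],0.054],[[0,0,0],[0,0,0],0.054]]'
```

```text
clock: 7.8
tcp_pos: [0.5, 0.2949, 0.0277]
tcp_rot: [-2.437, 1.979, -0.002]
ft_force: [0.7, 1.0, 1.5]
finger_gap: 0.0543
finger_force: 0.0
clock: 8.3
tcp_pos: [0.4987, 0.294, 0.0136]
tcp_rot: [2.437, -1.981, -0.0]
ft_force: [0.6, -0.4, 0.1]
finger_gap: 0.0535
finger_force: 0.0
```

```bash
python3 -m crank '[[[0,0,0],[0,0,0],0.02],[[0,0,0],[0,0,0],0.02],[[0,0,0],[0,0,0],0.02],[[0,0,0],[0,0,0],0.02]]' 25
```

```text
clock: 8.8
tcp_pos: [0.4989, 0.2942, 0.0141]
tcp_rot: [-2.438, 1.981, -0.0]
ft_force: [0.6, -0.0, 0.1]
finger_gap: 0.0199
finger_force: 0.0
```

```bash
python3 -m crank '[[[0,0,0],[0,0,0],0.05],[[0,0,0],[0,0,0],0.05],[[0,0,0],[0,0,0],0.05],[[0,0,0.003],[0,0,0],0.05],[[0,0,0.003],[0,0,0],0.05]]'
python3 -m crank '[[[0,0,0.003],[0,0,0],0.05],[[0,0,0.002],[0,0,0],0.05],[[0,0,0.002],[0,0,0],0.05],[[0,0,0],[0,0,0],0.05]]'
```

```text
clock: 9.43
tcp_pos: [0.4989, 0.2942, 0.0077]
tcp_rot: [2.438, -1.981, -0.0]
ft_force: [0.3, 0.2, 0.0]
finger_gap: 0.05
finger_force: 0.0
clock: 9.93
tcp_pos: [0.4988, 0.2941, 0.0008]
tcp_rot: [2.438, -1.981, -0.0]
ft_force: [-0.4, -0.4, 0.2]
finger_gap: 0.0499
finger_force: 0.0
```

```bash
python3 -m crank '[[[0,0,0.002],[0,0,0],0.05],[[0,0,0.002],[0,0,0],0.05],[[0,0,0],[0,0,0],0.05]]'
python3 -m crank '[[[0,0,0.002],[0,0,0],0.05],[[0,0,0.002],[0,0,0],0.05],[[0,0,0],[0,0,0],0.05]]'
```

```text
clock: 10.3
tcp_pos: [0.4988, 0.2941, -0.0032]
tcp_rot: [2.438, -1.981, -0.0]
ft_force: [-0.2, -0.6, 0.7]
finger_gap: 0.0501
finger_force: 0.0
clock: 10.68
tcp_pos: [0.4988, 0.2941, -0.0073]
tcp_rot: [2.438, -1.981, -0.0]
ft_force: [-0.3, 0.3, 0.4]
finger_gap: 0.0501
finger_force: 0.0
```

```bash
python3 -m crank '[[[0,0,0],[0,0,0],0.02],[[0,0,0],[0,0,0],0.02],[[0,0,0],[0,0,0],0.02],[[0,0,0],[0,0,0],0.02]]' 25
```

```text
clock: 11.18
tcp_pos: [0.4989, 0.2943, -0.0069]
tcp_rot: [-2.438, 1.981, -0.0]
ft_force: [-1.8, 0.2, 1.0]
finger_gap: 0.0292
finger_force: 25.8
```

```bash
python3 -m crank '[[[0,0,0],[0,0,0],0.044],[[0,0,0],[0,0,0],0.044],[[0,0,0.002],[0,0,0],0.044],[[0,0,0.002],[0,0,0],0.044],[[0,0,0],[0,0,0],0.044]]'
python3 -m crank '[[[0,0,0.002],[0,0,0],0.044],[[0,0,0.001],[0,0,0],0.044],[[0,0,0],[0,0,0],0.044]]'
```

```text
clock: 11.8
tcp_pos: [0.4988, 0.294, -0.0113]
tcp_rot: [2.438, -1.981, -0.0]
ft_force: [-0.3, 0.5, 0.7]
finger_gap: 0.0439
finger_force: 0.0
clock: 12.18
tcp_pos: [0.4989, 0.2941, -0.0141]
tcp_rot: [2.438, -1.981, -0.0]
ft_force: [0.3, 0.5, -0.6]
finger_gap: 0.0438
finger_force: 0.0
```

```bash
python3 -m crank '[[[0,0,0.001],[0,0,0],0.044],[[0,0,0.001],[0,0,0],0.044],[[0,0,0],[0,0,0],0.044]]'
python3 -m crank '[[[0,0,0.001],[0,0,0],0.044],[[0,0,0.001],[0,0,0],0.044],[[0,0,0],[0,0,0],0.044]]'
```

```text
clock: 12.55
tcp_pos: [0.4988, 0.2941, -0.0161]
tcp_rot: [2.438, -1.981, -0.0]
ft_force: [-0.2, 0.4, -0.5]
finger_gap: 0.0438
finger_force: 0.0
clock: 12.92
tcp_pos: [0.4988, 0.2941, -0.0181]
tcp_rot: [2.438, -1.981, -0.0]
ft_force: [-0.3, -0.1, 0.2]
finger_gap: 0.044
finger_force: 0.0
```

```bash
python3 -m crank '[[[0,0,0.001],[0,0,0],0.044],[[0,0,0.001],[0,0,0],0.044],[[0,0,0],[0,0,0],0.044]]'
python3 -m crank '[[[0,0,0.001],[0,0,0],0.044],[[0,0,0.001],[0,0,0],0.044],[[0,0,0],[0,0,0],0.044]]'
```

```text
clock: 13.3
tcp_pos: [0.4989, 0.2941, -0.0201]
tcp_rot: [2.438, -1.981, -0.0]
ft_force: [-0.7, 0.7, -0.4]
finger_gap: 0.0442
finger_force: 0.0
clock: 13.68
tcp_pos: [0.4989, 0.2941, -0.0221]
tcp_rot: [2.438, -1.981, -0.0]
ft_force: [0.3, 0.1, 0.2]
finger_gap: 0.044
finger_force: 0.0
```

```bash
python3 -m crank '[[[0,0,0.001],[0,0,0],0.044],[[0,0,0.001],[0,0,0],0.044],[[0,0,0],[0,0,0],0.044]]'
python3 -m crank '[[[0,0,0.001],[0,0,0],0.044],[[0,0,0.001],[0,0,0],0.044],[[0,0,0],[0,0,0],0.044]]'
```

```text
clock: 14.05
tcp_pos: [0.499, 0.2942, -0.0228]
tcp_rot: [-2.438, 1.981, -0.001]
ft_force: [-3.5, -1.6, 9.0]
finger_gap: 0.0441
finger_force: 4.3
clock: 14.42
tcp_pos: [0.4991, 0.2943, -0.0229]
tcp_rot: [-2.438, 1.979, -0.001]
ft_force: [-8.9, -3.0, 22.1]
finger_gap: 0.0439
finger_force: 11.0
```

Contact with the board's top at TCP z = -0.0227, so the fingertips are 27 mm behind the reported TCP. I'll back off and grip.

```bash
python3 -m crank '[[[0,0,-0.006],[0,0,0],0.044],[[0,0,0],[0,0,0],0.02],[[0,0,0],[0,0,0],0.02],[[0,0,0],[0,0,0],0.02],[[0,0,0],[0,0,0],0.02]]' 60
python3 -m crank '[[[0,0,-0.01],[0,0,0],0.02],[[0,0,-0.035],[0,0,0],0.02],[[0,0,-0.045],[0,0,0],0.02],[[0,0,-0.03],[0,0,0],0.02],[[0,0,0],[0,0,0],0.02]]'
python3 - <<'E'
from h import *
s=state();im=snap('wrist','w7.png')
print([(round(d['p'],2),c2w('wrist',d['position'],s)) for d in tip_of('board','wrist')])
h=cv2.cvtColor(im,cv2.COLOR_RGB2HSV); m=((h[:,:,0]>15)&(h[:,:,0]<35)&(h[:,:,1]>150)&(h[:,:,2]>100)).astype(np.uint8)
n,l,st,ce=cv2.connectedComponentsWithStats(m); print([(st[i],ce[i]) for i in range(1,n) if st[i,4]>300])
m=((h[:,:,0]>50)&(h[:,:,0]<80)&(h[:,:,1]>180)).astype(np.uint8); n,l,st,ce=cv2.connectedComponentsWithStats(m); print([(st[i],ce[i]) for i in range(1,n) if st[i,4]>1000])
E
```

```text
clock: 15.05
tcp_pos: [0.4995, 0.2947, -0.0193]
tcp_rot: [-2.437, 1.98, -0.001]
ft_force: [-0.7, 0.5, 7.5]
finger_gap: 0.0293
finger_force: 61.4
clock: 15.68
tcp_pos: [0.5001, 0.2951, 0.1024]
tcp_rot: [-2.435, 1.978, -0.001]
ft_force: [-0.2, -0.5, -2.6]
finger_gap: 0.0295
finger_force: 60.3
[(0.8, array([0.3215, 0.3351, 0.0016])), (0.76, array([0.5045, 0.2796, 0.1229])), (0.75, array([ 0.2779,  0.5199, -0.0021])), (0.71, array([0.7811, 0.1573, 0.0036])), (0.66, array([0.3533, 0.1321, 0.0022]))]
[(array([  0,  20,  30,  35, 377], dtype=int32), array([18.9178, 38.2653])), (array([ 537,   59,   48,   51, 1500], dtype=int32), array([560.7033,  84.0467])), (array([524,  62,  32,  47, 308], dtype=int32), array([535.5747,  85.8896])), (array([283, 287,  73,  12, 789], dtype=int32), array([318.9189, 293.0393])), (array([502, 296,  39,  38, 467], dtype=int32), array([515.7173, 308.4261])), (array([ 276,  311,   87,   73, 5903], dtype=int32), array([318.7965, 346.2453])), (array([ 30, 421,  39,  59, 651], dtype=int32), array([ 50.2642, 443.0015]))]
[(array([   0,    0,   97,   94, 4087], dtype=int32), array([45.4032, 46.2271])), (array([  174,   171,   290,   190, 21765], dtype=int32), array([283.3161, 253.5831])), (array([  19,  406,   72,   45, 1052], dtype=int32), array([ 56.5209, 422.4525]))]
```

```bash
cat >> h.py <<'E'
def path(pos,Rm,n):
    "n equal rows: tool-frame shift per row for a straight line with even turn"
    s=state(); R0=R.from_rotvec(s['tcp_rot']); d=(np.array(pos)-s['tcp_pos'])/n
    w=(R0.inv()*R.from_matrix(Rm)).as_rotvec()/n
    for i in range(n): print((R0*R.from_rotvec(w*i)).inv().apply(d),w)
E
python3 - <<'E'
from h import *
path([.5237,.0042,.115],down(np.pi-.034),6)
s=state(); im=cv2.imread('pics/w7.png'); h=cv2.cvtColor(im,cv2.COLOR_BGR2HSV)
m=((h[:,:,0]>50)&(h[:,:,0]<80)&(h[:,:,1]>180)).astype(np.uint8); n,l,st,ce=cv2.connectedComponentsWithStats(m)
i=[i for i in range(1,n) if st[i,4]>10000][0]; cn=max(cv2.findContours((l==i).astype(np.uint8),0,1)[0],key=cv2.contourArea)
print(cv2.approxPolyDP(cn,12,True)[:,0].tolist())
E
```

```text
[ 0.0481  0.0057 -0.0026] [ 0.0003 -0.0001  0.0399]
[ 0.0483  0.0038 -0.0027] [ 0.0003 -0.0001  0.0399]
[ 0.0484  0.0018 -0.0027] [ 0.0003 -0.0001  0.0399]
[ 0.0485 -0.0001 -0.0027] [ 0.0003 -0.0001  0.0399]
[ 0.0484 -0.002  -0.0027] [ 0.0003 -0.0001  0.0399]
[ 0.0483 -0.004  -0.0027] [ 0.0003 -0.0001  0.0399]
[[174, 175], [198, 351], [211, 307], [230, 313], [236, 347], [285, 285], [352, 285], [409, 357], [439, 351], [462, 198], [445, 205], [449, 231], [423, 223], [411, 258], [372, 265], [351, 247], [354, 206], [302, 177], [346, 171]]
```

```bash
python3 -m crank '[[[0.048,0.0057,-0.0027],[0,0,0.04],0.02],[[0.048,0.0038,-0.0027],[0,0,0.04],0.02],[[0.0485,0.0018,-0.0027],[0,0,0.04],0.02],[[0.0485,0,-0.0027],[0,0,0.04],0.02],[[0.0485,-0.002,-0.0027],[0,0,0.04],0.02]]'
python3 -m crank '[[[0.03,-0.004,0],[0,0,0.04],0.02],[[0.0185,0,0],[0,0,0],0.02],[[0,0,0],[0,0,0],0.02],[[0,0,0],[0,0,0],0.02],[[0,0,0],[0,0,0],0.02]]'
python3 - <<'E'
from h import *
s=state();print(s['tcp_pos'],np.degrees(np.arctan2(*rot()[[1,0],1]))); im=snap('wrist','w8.png')
for q in('board','tube_mouth','nest','fixture'): print(q,[(round(d['p'],2),c2w('wrist',d['position'],s)) for d in tip_of(q,'wrist')][:2])
h=cv2.cvtColor(im,cv2.COLOR_RGB2HSV)
b=((h[:,:,0]>100)&(h[:,:,0]<125)&(h[:,:,1]>150)).astype(np.uint8); n,l,st,ce=cv2.connectedComponentsWithStats(b); print([(st[i].tolist(),ce[i]) for i in range(1,n) if st[i,4]>60])
g=((h[:,:,0]>50)&(h[:,:,0]<80)&(h[:,:,1]>180)).astype(np.uint8); n,l,st,ce=cv2.connectedComponentsWithStats(g); print([(st[i].tolist(),ce[i]) for i in range(1,n) if st[i,4]>1000])
w=((h[:,:,1]<45)&(h[:,:,2]>120)).astype(np.uint8); n,l,st,ce=cv2.connectedComponentsWithStats(w); print([(st[i].tolist(),ce[i]) for i in range(1,n) if st[i,4]>200])
E
```

```text
clock: 16.4
tcp_pos: [0.5187, 0.0513, 0.1117]
tcp_rot: [2.224, -2.214, -0.003]
ft_force: [1.2, 0.2, -0.8]
finger_gap: 0.0294
finger_force: 60.2
clock: 17.02
tcp_pos: [0.5235, 0.0055, 0.1133]
tcp_rot: [2.185, -2.257, -0.0]
ft_force: [1.0, 0.2, -2.1]
finger_gap: 0.0291
finger_force: 60.2
[0.5235 0.0055 0.1133] 178.13143140387263
board [(0.94, array([0.3209, 0.3338, 0.001 ])), (0.71, array([ 0.5248, -0.0069,  0.136 ]))]
tube_mouth [(0.75, array([ 0.521 , -0.0335,  0.0895]))]
nest [(0.91, array([ 0.5248, -0.008 ,  0.0512]))]
fixture [(0.88, array([ 0.5167, -0.0094, -0.001 ]))]
[([299, 189, 44, 33, 1105], array([320.3891, 204.0036])), ([216, 262, 40, 23, 852], array([235.8521, 272.9413])), ([496, 318, 25, 14, 254], array([507.0236, 323.9921])), ([158, 331, 39, 35, 892], array([176.4271, 343.9641])), ([464, 330, 18, 11, 153], array([472.5948, 335.1242])), ([412, 336, 14, 11, 117], array([418.453 , 340.7692])), ([56, 356, 14, 11, 99], array([ 62.4242, 360.6869])), ([271, 384, 96, 43, 3487], array([318.7806, 404.0912])), ([453, 401, 15, 16, 77], array([459.974, 408.013])), ([194, 414, 31, 47, 725], array([210.5434, 439.1793])), ([413, 414, 39, 45, 780], array([428.391 , 440.1679]))]
[([174, 171, 291, 191, 28418], array([308.9911, 243.6188])), ([41, 323, 96, 85, 2984], array([ 88.2413, 358.3301]))]
[([27, 28, 85, 25, 608], array([70.4276, 39.5444])), ([204, 124, 233, 49, 10546], array([320.8158, 147.8104])), ([283, 195, 73, 62, 2696], array([318.5052, 230.3412])), ([431, 209, 24, 24, 438], array([442.4612, 220.1667])), ([428, 244, 23, 23, 403], array([438.8387, 254.6675])), ([408, 271, 33, 52, 1437], array([423.936 , 296.3166])), ([0, 296, 69, 184, 6412], array([ 23.7445, 416.4615])), ([198, 327, 24, 22, 410], array([209.5073, 337.439 ])), ([525, 342, 19, 22, 256], array([534.0078, 352.6289])), ([114, 372, 15, 26, 264], array([121.0833, 384.6364]))]
```

Run:
```python
from h import *
s=state(); im=cv2.imread('pics/w8.png'); h=cv2.cvtColor(im,cv2.COLOR_BGR2HSV); zt=s['tcp_pos'][2]+.0238; Rt=rot(); t=s['tcp_pos']
w=((h[:,:,1]<45)&(h[:,:,2]>120)).astype(np.uint8); n,l,st,ce=cv2.connectedComponentsWithStats(w)
i=[i for i in range(1,n) if st[i,4]>9000 and st[i,1]<130][0]; cn=max(cv2.findContours((l==i).astype(np.uint8),0,1)[0],key=cv2.contourArea)
ap=cv2.approxPolyDP(cn,4,True)[:,0]; print('deck',[(p.tolist(),wray(p,.045,s)[:2]) for p in ap])
g=((h[:,:,0]>50)&(h[:,:,0]<85)&(h[:,:,1]>150)).astype(np.uint8); n,l,st,ce=cv2.connectedComponentsWithStats(g)
i=[i for i in range(1,n) if st[i,4]>20000][0]; cs,hi=cv2.findContours((l==i).astype(np.uint8),cv2.RETR_CCOMP,1)
for c in cs:
    if cv2.contourArea(c)>60 and len(c)>5:
        e=cv2.fitEllipse(c); q=np.array([wray(p[0],zt,s) for p in c]); rr=cv2.minEnclosingCircle((q[:,:2]*1000).astype(np.float32)); print(np.round(e[0],1),np.round(e[1],1),cv2.boundingRect(c),'world',rr)
c=max(cs,key=cv2.contourArea); print('board',[(p.tolist(),wray(p,zt,s)[:2]) for p in cv2.approxPolyDP(c,6,True)[:,0]])
for p in[(299,204),(343,204),(320,222)]: print('rim',wray(p,.09,s)[:2])
```

```text
deck [([204, 128], array([ 0.5955, -0.0778])), ([206, 172], array([ 0.5965, -0.0488])), ([316, 167], array([ 0.5242, -0.048 ])), ([435, 170], array([ 0.4461, -0.045 ])), ([436, 127], array([ 0.4459, -0.0734]))]
[319.2 254.1] [202.6 325.4] (173, 171, 293, 191) world ((523.6912841796875, -14.989974975585938), 73.24337005615234)
[418.4 340.9] [11.2 17.4] (410, 335, 18, 13) world ((477.7345886230469, 22.388608932495117), 4.294210910797119)
[423.8 296.2] [35.  62.1] (406, 269, 37, 56) world ((476.9205322265625, -1.0514192581176758), 15.350784301757812)
[235.9 273. ] [27.1 48.4] (214, 261, 44, 25) world ((559.3375244140625, -15.77261734008789), 10.43236255645752)
[390.3 280. ] [36.2 53.8] (373, 257, 36, 48) world ((492.7578430175781, -9.962915420532227), 12.685688018798828)
[435.1 250.3] [26.3 37.4] (419, 233, 33, 35) world ((474.21575927734375, -22.97550392150879), 8.7125244140625)
[206.  219.6] [16.3 20. ] (197, 211, 19, 19) world ((569.4805908203125, -39.97206497192383), 4.3219685554504395)
[438.6 216.8] [26.9 37.1] (422, 200, 34, 34) world ((473.3812255859375, -37.964195251464844), 8.313733100891113)
[319.1 222.7] [70.5 74.9] (282, 187, 76, 72) world ((522.7842407226562, -36.660972595214844), 15.323864936828613)
board [([173, 175], array([ 0.5818, -0.0596])), ([198, 352], array([0.5841, 0.0259])), ([210, 350], array([0.5776, 0.0245])), ([196, 332], array([0.5828, 0.0142])), ([212, 307], array([0.5725, 0.0006])), ([231, 316], array([0.5641, 0.0053])), ([224, 340], array([0.5695, 0.0185])), ([237, 347], array([0.5637, 0.0224])), ([249, 317], array([0.5558, 0.0058])), ([285, 286], array([ 0.5384, -0.0093])), ([353, 286], array([ 0.5092, -0.0082])), ([388, 316], array([0.4933, 0.0075])), ([407, 357], array([0.4826, 0.0314])), ([428, 361], array([0.4716, 0.035 ])), ([440, 352], array([0.4659, 0.0301])), ([464, 175], array([ 0.4628, -0.0555]))]
rim [ 0.5334 -0.0342]
rim [ 0.5102 -0.0334]
rim [ 0.5227 -0.024 ]
```

```bash
cat > m.py <<'E'
from h import *
def measure(f,tw):
    s=state(); im=snap('wrist',f)[:,:,::-1]; h=cv2.cvtColor(np.ascontiguousarray(im),cv2.COLOR_BGR2HSV); zt=s['tcp_pos'][2]+.0238
    print(s['tcp_pos'],'yaw',np.degrees(np.arctan2(*rot()[[1,0],1])))
    w=((h[:,:,1]<45)&(h[:,:,2]>120)).astype(np.uint8); n,l,st,ce=cv2.connectedComponentsWithStats(w)
    for i in range(1,n):
        if st[i,4]>1500 and st[i,1]<160 and st[i,2]>150:
            cn=max(cv2.findContours((l==i).astype(np.uint8),0,1)[0],key=cv2.contourArea)
            print('deck',[(p.tolist(),wray(p,.045,s)[:2]) for p in cv2.approxPolyDP(cn,4,True)[:,0]])
    g=((h[:,:,0]>50)&(h[:,:,0]<85)&(h[:,:,1]>150)).astype(np.uint8); n,l,st,ce=cv2.connectedComponentsWithStats(g)
    i=max(range(1,n),key=lambda i:st[i,4]); cs,hi=cv2.findContours((l==i).astype(np.uint8),cv2.RETR_CCOMP,1)
    for c in cs:
        if 60<cv2.contourArea(c)<9000:
            q=np.array([wray(p[0],zt,s)[:2]*1000 for p in c],np.float32); (x,y),r=cv2.minEnclosingCircle(q)
            if abs(r-4.3)<.5 or abs(r-15)<1.5: print('hole',cv2.boundingRect(c),round(x,1),round(y,1),round(r,1))
    b=((h[:,:,0]>100)&(h[:,:,0]<125)&(h[:,:,1]>150)).astype(np.uint8); n,l,st,ce=cv2.connectedComponentsWithStats(b)
    for i in range(1,n):
        if st[i,4]>400 and st[i,1]<280 and 250<ce[i][0]<380:
            a=st[i]; print('rim',a.tolist(),ce[i],[wray(p,.09,s)[:2] for p in((a[0],a[1]+a[3]/2),(a[0]+a[2],a[1]+a[3]/2),(a[0]+a[2]/2,a[1]),(a[0]+a[2]/2,a[1]+a[3]))])
E
python3 -m crank '[[[-0.001,0.001,0.012],[0,0,-0.003],0.02],[[0,0,0.012],[0,0,0],0.02],[[0,0,0.012],[0,0,0],0.02],[[0,0,0],[0,0,0],0.02],[[0,0,0],[0,0,0],0.02]]'
python3 -c "
from m import *
measure('w9.png',0)"
```

```text
clock: 17.9
tcp_pos: [0.5229, 0.0056, 0.0776]
tcp_rot: [-2.187, 2.255, -0.001]
ft_force: [-0.0, 0.1, -1.7]
finger_gap: 0.0293
finger_force: 60.2
[0.5229 0.0056 0.0776] yaw 178.226214704853
deck [([184, 130], array([ 0.5956, -0.077 ])), ([187, 173], array([ 0.596 , -0.0526])), ([453, 173], array([ 0.4461, -0.0478])), ([455, 130], array([ 0.4455, -0.0722])), ([287, 124], array([ 0.5379, -0.0758]))]
hole (410, 334, 18, 13) 476.9 22.5 4.3
hole (406, 269, 37, 56) 476.4 -0.6 15.4
hole (196, 210, 20, 20) 568.9 -39.5 4.5
hole (281, 188, 77, 71) 522.2 -35.9 15.3
rim [294, 189, 53, 54, 2242] [320.0544 215.1151] [array([ 0.533 , -0.0364]), array([ 0.5101, -0.0357]), array([ 0.5212, -0.0478]), array([ 0.5219, -0.0237])]
```

```bash
python3 -m crank '[[[-0.001,0.0004,0.009],[0,0,0],0.02],[[0,0,0.009],[0,0,0],0.02],[[0,0,0.008],[0,0,0],0.02],[[0,0,0.003],[0,0,0],0.02],[[0,0,0],[0,0,0],0.02]]'
python3 -m crank '[[[0,0,0],[0,0,0],0.02]]'
python3 -c "
from m import *
measure('w10.png',0)"
```

```text
clock: 18.58
tcp_pos: [0.5222, 0.0066, 0.0482]
tcp_rot: [2.186, -2.255, -0.0]
ft_force: [0.0, 1.3, -1.9]
finger_gap: 0.0295
finger_force: 60.2
clock: 18.7
tcp_pos: [0.5225, 0.0067, 0.0488]
tcp_rot: [-2.187, 2.255, -0.001]
ft_force: [0.3, -0.1, -2.1]
finger_gap: 0.0297
finger_force: 60.2
[0.5225 0.0067 0.0488] yaw 178.22609058177645
deck [([163, 130], array([ 0.5956, -0.077 ])), ([173, 246], array([ 0.5976, -0.018 ])), ([192, 352], array([0.5988, 0.0476])), ([196, 348], array([0.5956, 0.0446])), ([173, 175], array([ 0.5924, -0.0545])), ([253, 170], array([ 0.552 , -0.0541])), ([464, 174], array([ 0.4507, -0.0504])), ([442, 348], array([0.4532, 0.0493])), ([448, 351], array([0.4491, 0.0519])), ([467, 235], array([ 0.4467, -0.0191])), ([475, 129], array([ 0.4455, -0.0726])), ([294, 122], array([ 0.5319, -0.0755]))]
hole (410, 334, 18, 14) 476.6 23.7 4.4
hole (406, 269, 37, 56) 475.9 0.5 15.3
hole (196, 210, 20, 20) 568.6 -38.4 4.5
rim [287, 189, 66, 77, 3871] [319.2123 227.5528] [array([ 0.5331, -0.0386]), array([ 0.5097, -0.0378]), array([ 0.521, -0.052]), array([ 0.5219, -0.0235])]
```

Board and nest agree within about 0.5 mm. I'll lower over the pins, watching the force.

```bash
python3 -m crank '[[[0,0,0.003],[0,0,0],0.02],[[0,0,0.003],[0,0,0],0.02],[[0,0,0.002],[0,0,0],0.02],[[0,0,0.002],[0,0,0],0.02]]'
python3 -m crank '[[[0,0,0.002],[0,0,0],0.02],[[0,0,0.002],[0,0,0],0.02],[[0,0,0],[0,0,0],0.02]]'
```

```text
clock: 19.25
tcp_pos: [0.5222, 0.0066, 0.0383]
tcp_rot: [2.187, -2.255, -0.0]
ft_force: [0.0, 0.2, -2.6]
finger_gap: 0.0291
finger_force: 60.2
clock: 19.62
tcp_pos: [0.5221, 0.0065, 0.0343]
tcp_rot: [2.186, -2.255, -0.0]
ft_force: [0.2, -1.2, -1.9]
finger_gap: 0.0297
finger_force: 60.1
```

Pins are entering freely.

```bash
python3 -m crank '[[[0,0,0.002],[0,0,0],0.02],[[0,0,0.002],[0,0,0],0.02],[[0,0,0.002],[0,0,0],0.02],[[0,0,0],[0,0,0],0.02]]'
python3 -m crank '[[[0,0,0.001],[0,0,0],0.02],[[0,0,0.001],[0,0,0],0.02],[[0,0,0],[0,0,0],0.02]]'
```

```text
clock: 20.12
tcp_pos: [0.5222, 0.0066, 0.0282]
tcp_rot: [2.186, -2.255, -0.0]
ft_force: [-0.7, -0.8, -1.9]
finger_gap: 0.0293
finger_force: 60.1
clock: 20.5
tcp_pos: [0.5223, 0.0066, 0.0264]
tcp_rot: [2.187, -2.256, 0.0]
ft_force: [0.6, -1.7, -2.9]
finger_gap: 0.0292
finger_force: 60.2
```

```bash
python3 -m crank '[[[0,0,0.001],[0,0,0],0.02],[[0,0,0.0005],[0,0,0],0.02],[[0,0,0],[0,0,0],0.02]]'
python3 -m crank '[[[0,0,0.0005],[0,0,0],0.02],[[0,0,0.0005],[0,0,0],0.02],[[0,0,0],[0,0,0],0.02]]'
```

```text
clock: 20.88
tcp_pos: [0.5224, 0.0066, 0.0257]
tcp_rot: [-2.187, 2.255, -0.001]
ft_force: [-3.1, -1.8, 5.2]
finger_gap: 0.0293
finger_force: 61.1
clock: 21.25
tcp_pos: [0.5224, 0.0066, 0.0257]
tcp_rot: [-2.187, 2.255, -0.001]
ft_force: [-6.0, -0.5, 13.2]
finger_gap: 0.0295
finger_force: 62.1
```

```bash
python3 -m crank '[[[0,0,-0.001],[0,0,0],0.02],[[0,0,0],[0,0,0],0.046],[[0,0,0],[0,0,0],0.046],[[0,0,0],[0,0,0],0.046],[[0,0,-0.01],[0,0,0],0.046]]' 20
python3 -m crank '[[[0,0,-0.03],[0,0,0],0.046],[[0,0,-0.045],[0,0,0],0.046],[[0,0,-0.045],[0,0,0],0.046],[[0,0,-0.03],[0,0,0],0.046],[[0,0,0],[0,0,0],0.046]]'
python3 -m crank '[[[0,0,0],[0,0,0],0.046],[[0,0,0],[0,0,0],0.046],[[0,0,0],[0,0,0],0.046]]'
python3 - <<'E'
from h import *
import m
s=state(); im=snap('wrist','w11.png'); h=cv2.cvtColor(im,cv2.COLOR_RGB2HSV); zt=.049
g=((h[:,:,0]>50)&(h[:,:,0]<85)&(h[:,:,1]>150)).astype(np.uint8); n,l,st,ce=cv2.connectedComponentsWithStats(g)
for i in range(1,n):
    if st[i,4]>3000 and 150<ce[i][0]<480:
        c=max(cv2.findContours((l==i).astype(np.uint8),0,1)[0],key=cv2.contourArea)
        print('board z.049',cv2.minAreaRect(np.array([wray(p[0],zt,s)[:2]*1000 for p in c],np.float32)))
w=((h[:,:,1]<45)&(h[:,:,2]>120)).astype(np.uint8); n,l,st,ce=cv2.connectedComponentsWithStats(w)
for i in range(1,n):
    if st[i,4]>1000 and 150<ce[i][0]<480:
        c=max(cv2.findContours((l==i).astype(np.uint8),0,1)[0],key=cv2.contourArea)
        print('deck',cv2.minAreaRect(np.array([wray(p[0],.045,s)[:2]*1000 for p in c],np.float32)))
for q in('board','nest','tube_mouth'): print(q,[(round(d['p'],2),c2w('wrist',d['position'],s)) for d in tip_of(q,'wrist')][:3])
path([.47,-.31,.26],down(np.radians(178-68)),7)
E
```

```text
clock: 21.88
tcp_pos: [0.5216, 0.0066, 0.0346]
tcp_rot: [2.185, -2.255, -0.002]
ft_force: [0.6, 0.3, 0.7]
finger_gap: 0.0459
finger_force: 0.0
clock: 22.5
tcp_pos: [0.524, 0.0069, 0.1886]
tcp_rot: [-2.183, 2.251, -0.006]
ft_force: [-0.2, 0.4, 0.1]
finger_gap: 0.0459
finger_force: 0.0
clock: 22.88
tcp_pos: [0.5219, 0.0066, 0.1842]
tcp_rot: [2.186, -2.255, -0.001]
ft_force: [0.5, 0.1, -0.1]
finger_gap: 0.046
finger_force: 0.0
board z.049 ((522.5667114257812, -6.374210357666016), (98.48523712158203, 118.50838470458984), 88.1046142578125)
deck ((522.49658203125, -7.0954132080078125), (136.8227081298828, 150.934814453125), 88.2470474243164)
board [(0.79, array([ 0.5226, -0.0065,  0.049 ])), (0.64, array([0.3179, 0.3334, 0.0009])), (0.59, array([0.353 , 0.1308, 0.0005]))]
nest []
tube_mouth [(0.71, array([ 0.5216, -0.0305,  0.0931]))]
[ 0.0454  0.0061 -0.0107] [ 0.     -0.0001  0.1701]
[ 0.0458 -0.0017 -0.0107] [ 0.     -0.0001  0.1701]
[ 0.0449 -0.0095 -0.0107] [ 0.     -0.0001  0.1701]
[ 0.0426 -0.0169 -0.0107] [ 0.     -0.0001  0.1701]
[ 0.0391 -0.0239 -0.0108] [ 0.     -0.0001  0.1701]
[ 0.0345 -0.0302 -0.0108] [ 0.     -0.0001  0.1701]
[ 0.0289 -0.0356 -0.0108] [ 0.     -0.0001  0.1701]
```

Board is seated: 0.7 mm and 0.002 rad off the deck. On to the holder.

```bash
python3 -m crank '[[[0.045,0.006,-0.0107],[0,0,0.17],0.04],[[0.046,-0.0017,-0.0107],[0,0,0.17],0.04],[[0.045,-0.0095,-0.0107],[0,0,0.17],0.04],[[0.0426,-0.017,-0.0107],[0,0,0.17],0.04],[[0.039,-0.024,-0.0107],[0,0,0.17],0.04]]'
python3 -m crank '[[[0.034,-0.03,-0.0107],[0,0,0.17],0.04],[[0.029,-0.035,-0.0107],[0,0,0.17],0.04],[[0,0,0],[0,0,0],0.04],[[0,0,0],[0,0,0],0.04],[[0,0,0],[0,0,0],0.04]]'
python3 - <<'E'
from h import *
s=state();print(s['tcp_pos'],np.degrees(np.arctan2(*rot()[[1,0],1]))); im=snap('wrist','w12.png')
for q in('red_probe','red_probe_top','black_probe','holder'): print(q,[(round(d['p'],2),c2w('wrist',d['position'],s),wpix(c2w('wrist',d['position'],s),s)) for d in tip_of(q,'wrist')][:3])
h=cv2.cvtColor(im,cv2.COLOR_RGB2HSV); r=(((h[:,:,0]<8)|(h[:,:,0]>172))&(h[:,:,1]>150)&(h[:,:,2]>60)).astype(np.uint8)
n,l,st,ce=cv2.connectedComponentsWithStats(r); print('red',[(st[i].tolist(),ce[i]) for i in range(1,n) if st[i,4]>40])
b=((h[:,:,0]>10)&(h[:,:,0]<26)&(h[:,:,1]>100)).astype(np.uint8); n,l,st,ce=cv2.connectedComponentsWithStats(b); print('brass/wood',[(st[i].tolist(),ce[i]) for i in range(1,n) if st[i,4]>40])
b=((h[:,:,2]<45)).astype(np.uint8); n,l,st,ce=cv2.connectedComponentsWithStats(b); print('black',[(st[i].tolist(),ce[i]) for i in range(1,n) if 60<st[i,4]<3000])
im=snap('top'); h=cv2.cvtColor(im,cv2.COLOR_RGB2HSV)[200:270,460:530]; r=(((h[:,:,0]<8)|(h[:,:,0]>172))&(h[:,:,1]>150)).astype(np.uint8);n,l,st,ce=cv2.connectedComponentsWithStats(r); print('top red',[(st[i].tolist(),ce[i]+[460,200]) for i in range(1,n) if st[i,4]>5])
E
```

```text
clock: 23.7
tcp_pos: [0.4849, -0.2208, 0.2389]
tcp_rot: [-1.054, 2.959, -0.0]
ft_force: [1.2, 0.0, 0.6]
finger_gap: 0.04
finger_force: 0.0
clock: 24.32
tcp_pos: [0.4705, -0.3081, 0.2597]
tcp_rot: [0.549, -3.093, -0.001]
ft_force: [0.3, -0.4, 0.0]
finger_gap: 0.0398
finger_force: 0.0
[ 0.4705 -0.3081  0.2597] 110.14709132016549
red_probe []
red_probe_top [(0.69, array([ 0.5698, -0.2844,  0.0899]), array([306.7032, 306.7078]))]
black_probe []
holder [(0.71, array([ 0.5347, -0.3208,  0.0018]), array([290.1349, 238.24  ]))]
red [([19, 0, 6, 12, 42], array([21.4286,  5.1905])), ([24, 0, 6, 13, 41], array([26.2927,  5.7805])), ([28, 0, 7, 14, 45], array([30.7333,  6.5333])), ([1, 252, 8, 10, 53], array([  4.3019, 256.3962])), ([0, 257, 33, 13, 161], array([ 14.7267, 263.0932])), ([301, 285, 11, 27, 203], array([306.2709, 298.266 ])), ([292, 405, 34, 21, 379], array([310.2269, 416.2216]))]
brass/wood [([241, 221, 25, 9, 102], array([251.3333, 225.6471])), ([610, 223, 25, 30, 289], array([621.3772, 235.2422])), ([267, 226, 55, 13, 176], array([295.0852, 232.8068])), ([325, 234, 11, 8, 44], array([331.2955, 237.75  ])), ([491, 245, 15, 15, 131], array([497.4504, 251.374 ])), ([250, 263, 10, 15, 100], array([254.46, 269.7 ])), ([305, 271, 8, 15, 96], array([308.6146, 277.8646])), ([522, 312, 27, 31, 283], array([531.371 , 324.5795])), ([113, 321, 113, 59, 3007], array([153.4094, 347.8866])), ([446, 325, 15, 18, 141], array([452.4113, 332.1135])), ([583, 423, 16, 14, 65], array([589.3231, 428.0154])), ([593, 436, 18, 20, 244], array([602.2992, 445.8566])), ([617, 449, 23, 15, 164], array([628.561 , 454.6037]))]
black [([11, 0, 26, 28, 364], array([22.4918, 14.8736])), ([0, 255, 44, 16, 122], array([ 24.9672, 262.9918])), ([244, 277, 12, 26, 183], array([249.7049, 289.5902])), ([507, 348, 19, 12, 94], array([515.2447, 352.8511]))]
top red []
```

Run:
```python
from h import *
from scipy.optimize import least_squares
s=state()
r=wray((306.3,298.3),.0775,s); b=wray((249.7,289.6),.0775,s); d=(r-b)[:2]; print('red-black',d,np.linalg.norm(d),'holder y deg',np.degrees(np.arctan2(d[1],d[0])))
im=cv2.imread('pics/w12.png'); h=cv2.cvtColor(im,cv2.COLOR_BGR2HSV)[275:320,295:320]
ph=np.arctan2(d[1],d[0])-np.pi/2
for nm,uv1,uv2,in_ in(('red',(306.3,298.3),(308.6,277.9),0),('black',(249.7,289.6),(254.46,269.7),0)):
  for tau in np.radians([25,26.5,28]):
    a=np.array([np.sin(tau)*np.cos(ph),np.sin(tau)*np.sin(ph),np.cos(tau)])
    f=lambda T:np.r_[wpix(T-.0155*a,s)-uv1,wpix(T-.038*a,s)-uv2]
    o=least_squares(f,[.57,-.29,.09]); print(nm,np.degrees(tau),'top',o.x,'cost',o.fun)
f=lambda v:np.r_[wpix(v[:3]-.0155*v[3:]/np.linalg.norm(v[3:]),s)-(306.3,298.3),wpix(v[:3]-.038*v[3:]/np.linalg.norm(v[3:]),s)-(308.6,277.9)]
```

```text
red-black [-0.0114  0.0595] 0.060602159140065094 holder y deg 100.87804724006307
red 25.0 top [ 0.5356 -0.2964  0.168 ] cost [-0.0158 -0.0018  0.0166  0.0019]
red 26.5 top [ 0.539  -0.2955  0.1617] cost [-0.0323 -0.0037  0.0338  0.0039]
red 28.0 top [ 0.5423 -0.2946  0.1556] cost [-0.0482 -0.0057  0.0503  0.0059]
black 25.0 top [ 0.5453 -0.343   0.1665] cost [-0.0808 -0.0198  0.0846  0.0212]
black 26.5 top [ 0.5489 -0.3431  0.1603] cost [-0.0348 -0.0084  0.0364  0.0089]
black 28.0 top [ 0.5523 -0.3431  0.1542] cost [ 0.0096  0.0023 -0.01   -0.0024]
```

```bash
cat >> h.py <<'E'
PH=np.radians(10.9)
def ax(tau,ph=PH): return np.array([np.sin(tau)*np.cos(ph),np.sin(tau)*np.sin(ph),np.cos(tau)])
def along(a,ph=PH):
    "tool z along -a, tool y along holder y"
    y=np.array([-np.sin(ph),np.cos(ph),0]); z=-a; return np.c_[np.cross(y,z),y,z]
E
python3 - <<'E'
from h import *
s=state(); a=ax(np.radians(26.5)); r=wray((306.3,298.3),.0777,s); T=r+.015*a; print('T',T, 'holder exit',T-.046*a)
path(T+.06*a,along(a),5)
E
```

```text
T [ 0.5735 -0.2856  0.0911] holder exit [ 0.5534 -0.2895  0.05  ]
[-0.0262 -0.0036  0.023 ] [-0.0074  0.0923  0.0315]
[-0.0283 -0.0029  0.0205] [-0.0074  0.0923  0.0315]
[-0.0302 -0.0021  0.0178] [-0.0074  0.0923  0.0315]
[-0.0317 -0.0013  0.0149] [-0.0074  0.0923  0.0315]
[-0.033  -0.0004  0.0119] [-0.0074  0.0923  0.0315]
```

```bash
python3 -m crank '[[[-0.026,-0.0036,0.023],[-0.0074,0.0923,0.0315],0.03],[[-0.0283,-0.003,0.0205],[-0.0074,0.0923,0.0315],0.03],[[-0.03,-0.002,0.018],[-0.0074,0.0923,0.0315],0.03],[[-0.0317,-0.0013,0.015],[-0.0074,0.0923,0.0315],0.03],[[-0.033,-0.0004,0.012],[-0.0074,0.0923,0.0315],0.03]]'
python3 -m crank '[[[0,0,0],[0,0,0],0.03],[[0,0,0],[0,0,0],0.03],[[0,0,0],[0,0,0],0.03]]'
cat > p.py <<'E'
from h import *
def look(f):
    s=state();print(s['tcp_pos'],'tool z',rot()[:,2],'tool y',rot()[:,1],s['joints']); im=snap('wrist',f)
    M=np.eye(4);M[:3,:3]=rot();M[:3,3]=s['tcp_pos'];Mi=np.linalg.inv(M)
    for q in('red_probe_top','red_probe','black_probe','holder'):
        for d in tip_of(q,'wrist')[:2]:
            p=c2w('wrist',d['position'],s); print(q,round(d['p'],2),p,'tool',(Mi@np.r_[p,1])[:3],wpix(p,s))
    h=cv2.cvtColor(im,cv2.COLOR_RGB2HSV); r=(((h[:,:,0]<8)|(h[:,:,0]>172))&(h[:,:,1]>150)&(h[:,:,2]>60)).astype(np.uint8)
    n,l,st,ce=cv2.connectedComponentsWithStats(r); print('red',[(st[i].tolist(),ce[i]) for i in range(1,n) if st[i,4]>60 and 200<ce[i][0]<440 and ce[i][1]>100])
    b=((h[:,:,2]<45)).astype(np.uint8); n,l,st,ce=cv2.connectedComponentsWithStats(b); print('black',[(st[i].tolist(),ce[i]) for i in range(1,n) if 60<st[i,4]<3000 and 150<ce[i][0]<440])
E
python3 -c "
from p import *
look('w13.png')"
```

```text
clock: 25.25
tcp_pos: [0.6, -0.2808, 0.1441]
tcp_rot: [0.252, -2.667, 0.061]
ft_force: [1.2, 0.3, 0.9]
finger_gap: 0.0299
finger_force: 0.0
clock: 25.62
tcp_pos: [0.5994, -0.282, 0.1486]
tcp_rot: [0.252, -2.676, 0.063]
ft_force: [0.4, 0.2, 0.7]
finger_gap: 0.0301
finger_force: 0.0
[ 0.5994 -0.282   0.1486] tool z [-0.4318 -0.0855 -0.8979] tool y [-0.1878  0.9822 -0.0032] [-0.1234  0.8459  0.7952  0.1492 -1.9518 -1.234 ]
red_probe_top 0.69 [ 0.574  -0.287   0.0884] tool [-0.0033  0.      0.0654] [317.6186 252.1213]
red_probe 0.94 [ 0.5356 -0.292   0.0231] tool [0.0027 0.0025 0.141 ] [320.7636 215.3211]
holder 0.77 [ 0.5363 -0.3209  0.0009] tool [-0.0029 -0.0259  0.1632] [289.7879 215.2902]
red [([315, 229, 13, 27, 293], array([321.0478, 242.5051]))]
black [([226, 230, 20, 25, 270], array([235.837 , 241.9593])), ([248, 312, 15, 12, 126], array([255.6111, 317.5714])), ([375, 312, 15, 12, 128], array([381.5312, 317.6719]))]
```

The rod is centred between the fingers and aligned (red blob at (321,242), expected (321,243)). I'll advance along its axis.

```bash
python3 -m crank '[[[0,0,0.035],[0,0,0],0.03],[[0,0,0.03],[0,0,0],0.03],[[0,0,0.02],[0,0,0],0.03],[[0,0,0.01],[0,0,0],0.03],[[0,0,0],[0,0,0],0.03]]'
python3 -m crank '[[[0,0,0.008],[0,0,0],0.03],[[0,0,0.007],[0,0,0],0.03],[[0,0,0.005],[0,0,0],0.03],[[0,0,0],[0,0,0],0.03]]'
```

```text
clock: 26.5
tcp_pos: [0.5573, -0.2893, 0.0596]
tcp_rot: [0.253, -2.668, 0.06]
ft_force: [-0.1, -0.6, 1.0]
finger_gap: 0.0301
finger_force: 0.0
clock: 27.0
tcp_pos: [0.5484, -0.2908, 0.0411]
tcp_rot: [0.253, -2.668, 0.059]
ft_force: [0.3, 0.3, -0.2]
finger_gap: 0.03
finger_force: 0.0
```

```bash
python3 -c "
from p import *
look('w14.png')"
python3 -m crank '[[[0,0,0],[0,0,0],0.0],[[0,0,0],[0,0,0],0.0],[[0,0,0],[0,0,0],0.0],[[0,0,0],[0,0,0],0.0]]' 25
```

```text
[ 0.5484 -0.2908  0.0411] tool z [-0.439  -0.0839 -0.8946] tool y [-0.1882  0.9821  0.0003] [-0.1439  0.7846  0.3998  0.1467 -1.6266 -1.2622]
red_probe_top 0.88 [ 0.5734 -0.2849  0.0876] tool [-0.0022  0.0011 -0.0531] [319.7249 356.9389]
holder 0.94 [ 0.5391 -0.3216 -0.    ] tool [-0.0051 -0.0284  0.0434] [271.4313 267.0779]
red [([309, 306, 24, 60, 1203], array([319.8986, 336.8196]))]
black [([155, 304, 41, 55, 1076], array([175.0381, 331.3634])), ([248, 312, 15, 12, 131], array([255.5649, 317.771 ])), ([375, 312, 15, 12, 134], array([381.7313, 317.8433]))]
clock: 27.75
tcp_pos: [0.5489, -0.2909, 0.0416]
tcp_rot: [0.254, -2.669, 0.06]
ft_force: [0.7, 0.2, 0.6]
finger_gap: 0.0067
finger_force: 25.1
```

```bash
python3 -m crank '[[[0,0,0],[0,0,0],0.0],[[0,0,-0.01],[0,0,0],0.0],[[0,0,-0.015],[0,0,0],0.0],[[0,0,-0.02],[0,0,0],0.0],[[0,0,-0.025],[0,0,0],0.0]]' 45
python3 -m crank '[[[0,0,-0.04],[0,0,0],0.0],[[0,0,-0.04],[0,0,0],0.0],[[0,0,0],[0,0,0],0.0],[[0,0,0],[0,0,0],0.0]]'
python3 - <<'E'
from p import *
look('w15.png')
print(np.degrees(np.arctan2(*rot()[[1,0],1])))
# upright, closing along board x, with lower end 80-? above rim
path([.5216,-.12,.20],down(np.pi-.034),8)
E
```

```text
clock: 28.38
tcp_pos: [0.5795, -0.2849, 0.105]
tcp_rot: [0.253, -2.668, 0.059]
ft_force: [0.6, 0.2, -0.6]
finger_gap: 0.0063
finger_force: 43.8
clock: 28.88
tcp_pos: [0.6144, -0.278, 0.175]
tcp_rot: [0.254, -2.668, 0.059]
ft_force: [-0.4, -0.4, -1.1]
finger_gap: 0.0065
finger_force: 43.9
[ 0.6144 -0.278   0.175 ] tool z [-0.4391 -0.0835 -0.8946] tool y [-0.1885  0.9821  0.0008] [-0.1169  0.9044  0.9729  0.1541 -2.0789 -1.2192]
red_probe_top 0.71 [ 0.6371 -0.2721  0.223 ] tool [ 0.0006  0.0016 -0.0534] [320.8097 351.5921]
red_probe 0.79 [ 0.6019 -0.2791  0.1598] tool [0.0043 0.0012 0.0192] [319.5829 268.0756]
red_probe 0.42 [ 0.6388 -0.2718  0.2244] tool [-0.0004  0.0016 -0.0554] [320.8291 356.8971]
black_probe 0.54 [ 0.5437 -0.3502  0.0213] tool [ 0.0055 -0.0578  0.1745] [257.1731 203.8811]
holder 0.57 [ 0.539  -0.3208 -0.0017] tool [-0.0058 -0.028   0.1947] [290.1024 210.0587]
holder 0.17 [ 0.6387 -0.2755  0.2222] tool [-0.0007 -0.002  -0.0531] [311.2087 353.816 ]
red [([310, 305, 19, 59, 988], array([318.5415, 334.9524]))]
black [([234, 218, 17, 20, 198], array([242.2626, 227.5303])), ([278, 311, 15, 12, 151], array([285.5099, 316.947 ])), ([345, 311, 16, 12, 153], array([351.7386, 316.9869]))]
100.84284215002671
[0.0082 0.0216 0.0007] [ 0.0391 -0.0488 -0.1652]
[ 0.0045  0.0227 -0.0005] [ 0.0391 -0.0488 -0.1652]
[ 0.0007  0.0231 -0.0015] [ 0.0391 -0.0488 -0.1652]
[-0.0032  0.0228 -0.0024] [ 0.0391 -0.0488 -0.1652]
[-0.007   0.0218 -0.003 ] [ 0.0391 -0.0488 -0.1652]
[-0.0107  0.0202 -0.0034] [ 0.0391 -0.0488 -0.1652]
[-0.014   0.018  -0.0035] [ 0.0391 -0.0488 -0.1652]
[-0.0169  0.0153 -0.0034] [ 0.0391 -0.0488 -0.1652]
```

Run:
```python
from h import *
path([.5213,-.0353,.175],down(np.radians(100.9)),5)
```

```text
[0.008  0.0512 0.0041] [ 0.0001 -0.0928 -0.0002]
[0.0084 0.0512 0.0034] [ 0.0001 -0.0928 -0.0002]
[0.0087 0.0512 0.0026] [ 0.0001 -0.0928 -0.0002]
[0.0088 0.0512 0.0017] [ 0.0001 -0.0928 -0.0002]
[0.009  0.0512 0.0009] [ 0.0001 -0.0928 -0.0002]
```

```bash
python3 -m crank '[[[0.008,0.0512,0.004],[0,-0.0928,0],0.0],[[0.0084,0.0512,0.0034],[0,-0.0928,0],0.0],[[0.0087,0.0512,0.0026],[0,-0.0928,0],0.0],[[0.0088,0.0512,0.0017],[0,-0.0928,0],0.0],[[0.009,0.0512,0.0009],[0,-0.0928,0],0.0]]'
python3 -m crank '[[[0,0,0],[0,0,0],0.0],[[0,0,0],[0,0,0],0.0],[[0,0,0],[0,0,0],0.0],[[0,0,0],[0,0,0],0.0]]'
python3 - <<'E'
from p import *
look('w16.png'); s=state()
for q in('tube_mouth',): print(q,[(round(d['p'],2),c2w('wrist',d['position'],s)) for d in tip_of(q,'wrist')])
im=cv2.imread('pics/w16.png'); h=cv2.cvtColor(im,cv2.COLOR_BGR2HSV)
for r in range(240,375,6):
    row=h[r,296:344]; print(r,''.join('R' if ((p[0]<8 or p[0]>172) and p[1]>150) else 'y' if 8<=p[0]<35 and p[1]>80 else 'b' if 100<p[0]<125 and p[1]>120 else 'g' if 45<p[0]<90 and p[1]>80 else 'k' if p[2]<50 else 'w' for p in row.astype(int)))
E
```

```text
clock: 29.75
tcp_pos: [0.5227, -0.0376, 0.1761]
tcp_rot: [0.298, -3.127, 0.0]
ft_force: [0.3, 0.3, 1.9]
finger_gap: 0.0064
finger_force: 44.0
clock: 30.25
tcp_pos: [0.5243, -0.0394, 0.1752]
tcp_rot: [0.296, -3.122, 0.002]
ft_force: [0.1, -0.2, 0.3]
finger_gap: 0.0065
finger_force: 44.1
[ 0.5243 -0.0394  0.1752] tool z [-0.0054 -0.0016 -1.    ] tool y [-0.1876  0.9822 -0.0006] [ 0.2233  0.2229 -0.0137  0.0004 -1.3398 -1.6055]
red_probe_top 0.97 [ 0.5257 -0.0384  0.2267] tool [-0.0012  0.0007 -0.0515] [318.6653 352.666 ]
red_probe 0.78 [ 0.5237 -0.0383  0.1535] tool [0.0003 0.0012 0.0217] [319.7481 273.0755]
holder 0.74 [ 0.521  -0.0375  0.1538] tool [0.0028 0.0025 0.0214] [322.1143 269.076 ]
red [([310, 305, 18, 59, 984], array([318.561 , 334.6372]))]
black [([357, 277, 13, 11, 92], array([362.2935, 281.4022])), ([376, 281, 15, 13, 104], array([381.625 , 285.5577]))]
tube_mouth [(0.83, array([ 0.5235, -0.034 ,  0.0932]))]
240 gggggggggggggbbbbbbbbbbbbbbbbbbbbbbbbbbbbbbbbggg
246 gggggggggggggggggbbbbbbbbbbbbbbbbbbbbbbbbwgggggg
252 gggggggggggggggggggggggggggggggggggggggggggggggg
258 gg
[... 353 characters left out ...]
wwwwwwwwwww
300 wwwwwwwwwwwwkkkyyyyyyyyyyyyyyyyykkwwwwwwwwwwwwww
306 wwwwwwwwwwwwkkkyyyRRRRRRRRRRRyykkkkwwwwwwwwwwwww
312 wwwwwwwwwwwkkkkRRRRRRRRRRRRRRRRkkkkwwwwwwwwwwwww
318 wwwwwwwwwwwkkkkRRRRRRRRRRRRRRRRkkkkwwwwwwwwwwwww
324 wwwwwwwwwwkkkkRRRRRRRRRRRRRRRRRRkkkkwwwwwwwwwwww
330 wwwwwwwwwwkkkkRRRRRRRRRRRRRRRRRRkkkkwwwwwwwwwwww
336 wwwwwwwwwwkkkkRRRRRRRRRRRRRRRRRRkkkkkwwwwwwwwwww
342 wwwwwwwwwkkkkkRRRRRRRRRRRRRRRRRRkkkkkwwwwwwwwwww
348 kkkwwwwwwwkkkkRRRRRRRRRRRRRRRRRRRkkkkwwwwwwwkkkk
354 kkkkkkkwwkkkkkRRRRRRRRRRRRRRRRRRRkkkkwwkkkkkkkkk
360 kkkkkkkkkkkkkkRRRRRRRRRRRRRRRRRRwkkkkkkkkkkkkkkk
366 kkkkkkkkkkkkkkggggggggggggggggggkkkkkkkkkkkkkkkk
372 kkkkkkkkkkkkkkggggggggggggggggggkkkkkkkkkkkkkkkk
```

Run:
```python
from h import *
s=state(); im=cv2.imread('pics/w16.png'); h=cv2.cvtColor(im,cv2.COLOR_BGR2HSV)
b=((h[:,:,0]>100)&(h[:,:,0]<125)&(h[:,:,1]>120)).astype(np.uint8); n,l,st,ce=cv2.connectedComponentsWithStats(b)
i=l[240,325]; print(st[i]); a=st[i]
for r in range(a[1],a[1]+a[3],3):
    c=np.where(l[r]==i)[0]; v=h[r,c.min():c.max()+1,2]; print(r,c.min(),c.max(),(c.min()+c.max())/2,v[::3])
```

```text
[ 309  207   32   45 1165]
207 321 327 324.0 [158 148 152]
210 315 332 323.5 [132 134 138 137 139 136]
213 313 335 324.0 [126 136 136 140 139 140 139 137]
216 311 336 323.5 [121 129 137 137 140 142 140 142 137]
219 310 337 323.5 [128 132 134 135 141 142 141 140 139 134]
222 310 337 323.5 [130 130 133 232 246 247 248 170 139 131]
225 310 338 324.0 [123 185 247 246 244 244 245 246 245 132]
228 309 339 324.0 [113 238 244 243 240 240 239 241 243 245 151]
231 309 340 324.5 [149 244 242 236 159 127 124 220 241 242 235]
234 309 340 324.5 [233 241 242 152 137 138 136 123 240 242 242]
237 309 340 324.5 [217 242 242 143 140 142 126 122 242 241 248]
240 309 340 324.5 [208 241 243 213 138 140 135 161 240 245 242]
243 311 338 324.5 [224 242 244 245 185 191 244 247 247 213]
246 313 336 324.5 [214 241 243 245 245 243 247 247]
249 318 332 325.0 [222 240 244 247 243]
```

Run:
```python
from h import *
s=state(); t=wray((324.8,236.3),.09,s); print('tube',t,'axis px',wpix(s['tcp_pos']+.0852*rot()[:,2],s))
go([t[0],t[1],.14],down(np.radians(100.9)))
```

```text
tube [ 0.5212 -0.0344  0.09  ] axis px [317.8427 238.2358]
tool shift [0.0016 0.0049 0.0355] turn [-0.0006 -0.005  -0.0005] | world shift [-0.0027  0.0045 -0.0355] rows>= 0.5747193747669489 0.027159578490680434
```

```bash
python3 -m crank '[[[0.002,0.0046,0.012],[0,-0.005,0],0.0],[[0,0,0.012],[0,0,0],0.0],[[0,0,0.014],[0,0,0],0.0],[[0,0,0],[0,0,0],0.0],[[0,0,0],[0,0,0],0.0]]'
python3 -m crank '[[[0,0,0],[0,0,0],0.0],[[0,0,0],[0,0,0],0.0]]'
cat > t.py <<'E'
from h import *
def rim(f):
    s=state(); im=snap('wrist',f); h=cv2.cvtColor(im,cv2.COLOR_RGB2HSV)
    print(s['tcp_pos'],'z',rot()[:,2])
    b=((h[:,:,0]>100)&(h[:,:,0]<125)&(h[:,:,1]>120)&(h[:,:,2]>195)).astype(np.uint8); n,l,st,ce=cv2.connectedComponentsWithStats(b)
    for i in range(1,n):
        if st[i,4]>250 and abs(ce[i][0]-320)<40:
            a=st[i]; c=(a[0]+a[2]/2-.5,a[1]+a[3]/2-.5); print('rim',a,c,'world',wray(c,.09,s),'rel tool',rot().T@(wray(c,.09,s)-s['tcp_pos']))
    y=((h[:,:,0]>=8)&(h[:,:,0]<35)&(h[:,:,1]>80)).astype(np.uint8); y[:,:300]=0;y[:,340:]=0
    n,l,st,ce=cv2.connectedComponentsWithStats(y); print('brass',[(st[i].tolist(),ce[i]) for i in range(1,n) if st[i,4]>100])
E
python3 -c "
from t import *
rim('w17.png')"
```

```text
clock: 31.18
tcp_pos: [0.5211, -0.0348, 0.1379]
tcp_rot: [-0.298, 3.127, -0.001]
ft_force: [0.3, 0.1, -0.0]
finger_gap: 0.0064
finger_force: 44.1
clock: 31.42
tcp_pos: [0.5212, -0.0346, 0.1381]
tcp_rot: [-0.298, 3.126, -0.001]
ft_force: [0.3, 0.3, -0.6]
finger_gap: 0.0062
finger_force: 44.1
[ 0.5212 -0.0346  0.1381] z [ 0.001  -0.0004 -1.    ]
rim [299 240  36  30 530] (np.float64(316.5), np.float64(254.5)) world [ 0.52   -0.0356  0.09  ] rel tool [ 0.0014 -0.0007  0.0481]
brass [([310, 262, 18, 45, 658], array([318.6839, 284.7751]))]
```

```bash
python3 -m crank '[[[0,-0.0009,0.009],[0,0,0],0.0],[[0,0,0.008],[0,0,0],0.0],[[0,0,0.002],[0,0,0],0.0],[[0,0,0],[0,0,0],0.0],[[0,0,0],[0,0,0],0.0]]'
python3 -m crank '[[[0,0,0.001],[0,0,0],0.0],[[0,0,0.001],[0,0,0],0.0],[[0,0,0.001],[0,0,0],0.0],[[0,0,0],[0,0,0],0.0]]'
```

```text
clock: 32.1
tcp_pos: [0.5213, -0.0355, 0.119]
tcp_rot: [-0.298, 3.127, -0.001]
ft_force: [-0.0, -0.2, -1.1]
finger_gap: 0.0068
finger_force: 44.1
clock: 32.6
tcp_pos: [0.521, -0.0356, 0.1156]
tcp_rot: [-0.298, 3.127, -0.001]
ft_force: [-0.4, 0.1, -0.7]
finger_gap: 0.0064
finger_force: 44.1
```

```bash
python3 -m crank '[[[0,0,0.001],[0,0,0],0.0],[[0,0,0.001],[0,0,0],0.0],[[0,0,0],[0,0,0],0.0]]'
python3 -m crank '[[[0,0,0.001],[0,0,0],0.0],[[0,0,0.001],[0,0,0],0.0],[[0,0,0],[0,0,0],0.0]]'
```

```text
clock: 32.98
tcp_pos: [0.5213, -0.0356, 0.114]
tcp_rot: [-0.298, 3.127, -0.001]
ft_force: [-0.1, 0.7, 1.9]
finger_gap: 0.0062
finger_force: 44.4
clock: 33.35
tcp_pos: [0.5219, -0.0357, 0.1134]
tcp_rot: [-0.299, 3.125, -0.002]
ft_force: [-3.1, 1.6, 10.6]
finger_gap: 0.0065
finger_force: 45.4
```

```bash
python3 -m crank '[[[0,0,-0.002],[0,0,0],0.0],[[0,0.0008,0],[0,0,0],0.0],[[0,0,0.001],[0,0,0],0.0],[[0,0,0.001],[0,0,0],0.0],[[0,0,0],[0,0,0],0.0]]'
python3 -m crank '[[[0,0,0],[0,0,0],0.0]]'
```

```text
clock: 33.98
tcp_pos: [0.5218, -0.0352, 0.1134]
tcp_rot: [-0.299, 3.125, -0.003]
ft_force: [-2.5, 0.6, 10.8]
finger_gap: 0.0065
finger_force: 45.4
clock: 34.1
tcp_pos: [0.5218, -0.0352, 0.1134]
tcp_rot: [-0.299, 3.125, -0.003]
ft_force: [-2.5, -0.9, 11.0]
finger_gap: 0.0067
finger_force: 45.4
```

```bash
python3 -m crank '[[[0,0,-0.003],[0,0,0],0.0],[[0,0,0],[0,0,0],0.0],[[0,0,0],[0,0,0],0.0]]'
python3 - <<'E'
from t import *
rim('w18.png'); s=state()
im=cv2.imread('pics/w18.png'); h=cv2.cvtColor(im,cv2.COLOR_BGR2HSV)
for r in range(236,300,3):
    print(r,''.join('y' if 8<=p[0]<35 and p[1]>80 else ('B' if p[2]>195 else 'b') if 100<p[0]<125 and p[1]>120 else 'g' if 45<p[0]<90 and p[1]>80 else '.' for p in h[r,290:350].astype(int)))
# predicted rim outline in tool frame if centred on tool axis
t=s['tcp_pos']; Rm=rot()
for nm,c in(('x+',(.012,0)),('x-',(-.012,0)),('y-',(0,-.012)),('y+',(0,.012))):
    q=t+Rm@np.r_[c,0]; q[2]=.09; print(nm,wpix(q,s))
E
```

```text
clock: 34.48
tcp_pos: [0.5207, -0.0346, 0.1142]
tcp_rot: [0.298, -3.127, 0.0]
ft_force: [0.4, 1.5, -0.3]
finger_gap: 0.0063
finger_force: 44.1
[ 0.5207 -0.0346  0.1142] z [-0.0005 -0.0004 -1.    ]
rim [297 254  40  29 486] (np.float64(316.5), np.float64(268.0)) world [ 0.5185 -0.0356  0.09  ] rel tool [ 0.0023 -0.0006  0.0242]
brass [([310, 262, 18, 45, 643], array([318.7263, 285.    ]))]
236 gggggggggg....bbbbbbbbbbbbbbbbbbbbbbbbbbb.......gggggggggggg
239 gggggggg....bbbbbbbbbbbbbbbbbbbbbbbbbbbbbbb......ggggggggggg
242 ggggggg....bbbbbbbbbbbbbbbbbbbbbbbbbbbbbbbbb.......ggggggggg
245 gggggg....bbbbbbbbbbbbbbbbbbbbbbbbbbbbbbbbbb.......ggggggggg
248 gggggg....bbbbbbbbbbbbbbbbbbbbbbbbbbbbbbbbbb........gggggggg
251 ggggggg...bbbbbbbbbbbbbbbbbbbbbbbbbbbbbbbbbbb......ggggggggg
254 ggggggg.bbbbbbbbbbbbbbbbbbbbbbBBbbbbbbbbbbbbb.....gggggggggg
257 ggggggggbbbbbbbbBBBBBBBBBBBBBBBBBBBBBBbbbbbbb....ggggggggggg
260 gggggggbbbbBBBBBBBBBBBBBBBBBBBBBBBBBBBBBBBbbbbbggggggggggggg
263 gggggggbbbBBBBBBBBBBBBBB.yyyyyyyy..BBBBBBBBBbbbggggggggggggg
266 gggggg.bBBBBBBBBBBBBBb.yyyyyyyyyyyyybBBBBBBBBBbggggggggggggg
269 ggggggbBBBBBBBBBBBbbb.yyyyyyyyyyyyyy.BBBBBBBBBB.gggggggggggg
272 gggggg.bbBBBBBBBbbbbb.yyyyyyyyyyyyyy.BBBBBBBBBB.gggggggggggg
275 gggggggbbbbbbBBBbbbbb.yyyyyyyyyyyyyy.BBBBBBBBBB.gggggggggggg
278 gggggggbbbbbbbbbbbbbb.yyyyyyyyyyyyyy.BBBBBBBBBbggggggggggggg
281 gggggggggbbbbbbbbbbbb.yyyyyyyyyyyyyyybbbbbbBbggggggggggggggg
284 gggggggggggbbbbbbbbbb.yyyyyyyyyyyyyyybbbbbb.gggggggggggggggg
287 ggggggggggggg.bbbbbbb.yyyyyyyyyyyyyyy.b.gggggggggggggggggggg
290 ggggggggggggggggggg..yyyyyyyyyyyyyyyygggggg..ggggggggggggggg
293 gggggggggggggggggggggyyyyyyyyyyyyyyyyyggggbbbbbbbbbbbbgggggg
296 gggggggggggggggggggggyyyyyyyyyyyyyyyyygggbbbbBBbbbbbbb.ggggg
299 gggggg............ggyyyyyyyyyyyyyyyyyygg............b.gggggg
x+ [317.5166 251.6602]
x- [317.6213 290.9896]
y- [296.194  271.7525]
y+ [338.9545 271.7196]
```

The rod's lower edge shows at row 262 over the near bore edge at 263. That puts the rod end about 2.5 mm off in tool +x and about 1 mm in +y, so I'll correct.

```bash
python3 -m crank '[[[0,0,-0.003],[0,0,0],0.0],[[-0.0025,-0.0009,0],[0,0,0],0.0],[[0,0,0.002],[0,0,0],0.0],[[0,0,0.002],[0,0,0],0.0],[[0,0,0],[0,0,0],0.0]]'
python3 -m crank '[[[0,0,0.001],[0,0,0],0.0],[[0,0,0.001],[0,0,0],0.0],[[0,0,0],[0,0,0],0.0]]'
```

```text
clock: 35.15
tcp_pos: [0.5235, -0.0352, 0.1135]
tcp_rot: [-0.298, 3.127, -0.001]
ft_force: [0.1, 0.8, -1.0]
finger_gap: 0.0063
finger_force: 44.1
clock: 35.52
tcp_pos: [0.524, -0.0351, 0.1119]
tcp_rot: [-0.298, 3.126, -0.001]
ft_force: [1.9, 0.3, 0.6]
finger_gap: 0.0068
finger_force: 44.1
```

```bash
python3 -m crank '[[[-0.0004,0,0.001],[0,0,0],0.0],[[0,0,0.001],[0,0,0],0.0],[[0,0,0],[0,0,0],0.0]]'
python3 -m crank '[[[0,0,0.001],[0,0,0],0.0],[[0,0,0.001],[0,0,0],0.0],[[0,0,0],[0,0,0],0.0]]'
```

```text
clock: 35.9
tcp_pos: [0.5241, -0.0351, 0.1097]
tcp_rot: [-0.298, 3.127, -0.001]
ft_force: [1.8, -0.2, 0.1]
finger_gap: 0.0065
finger_force: 44.1
clock: 36.28
tcp_pos: [0.5241, -0.0351, 0.1077]
tcp_rot: [-0.298, 3.127, -0.001]
ft_force: [2.6, 0.0, 0.6]
finger_gap: 0.0062
finger_force: 44.1
```

```bash
python3 -m crank '[[[-0.0005,0,0.002],[0,0,0],0.0],[[0,0,0.003],[0,0,0],0.0],[[0,0,0.003],[0,0,0],0.0],[[0,0,0],[0,0,0],0.0]]'
python3 -m crank '[[[0,0,0.003],[0,0,0],0.0],[[0,0,0.003],[0,0,0],0.0],[[0,0,0.003],[0,0,0],0.0],[[0,0,0],[0,0,0],0.0]]'
```

```text
clock: 36.78
tcp_pos: [0.5242, -0.035, 0.0992]
tcp_rot: [0.298, -3.127, 0.001]
ft_force: [2.7, -0.4, -1.5]
finger_gap: 0.0067
finger_force: 43.9
clock: 37.28
tcp_pos: [0.5243, -0.035, 0.0903]
tcp_rot: [0.298, -3.127, 0.001]
ft_force: [2.0, 0.0, -1.5]
finger_gap: 0.0063
finger_force: 44.0
```

```bash
python3 -m crank '[[[-0.0003,0,0.003],[0,0,0],0.0],[[0,0,0.004],[0,0,0],0.0],[[0,0,0.004],[0,0,0],0.0],[[0,0,0],[0,0,0],0.0]]'
python3 -m crank '[[[0,0,0.002],[0,0,0],0.0],[[0,0,0.002],[0,0,0],0.0],[[0,0,0.001],[0,0,0],0.0],[[0,0,0],[0,0,0],0.0]]'
```

```text
clock: 37.78
tcp_pos: [0.5245, -0.035, 0.0792]
tcp_rot: [0.298, -3.127, 0.001]
ft_force: [1.2, -1.0, -0.8]
finger_gap: 0.0063
finger_force: 44.0
clock: 38.28
tcp_pos: [0.5246, -0.0349, 0.0746]
tcp_rot: [-0.298, 3.127, -0.001]
ft_force: [1.1, -0.3, -1.2]
finger_gap: 0.0066
finger_force: 44.1
```

```bash
python3 -m crank '[[[0,0,0],[0,0,0],0.03],[[0,0,0],[0,0,0],0.03],[[0,0,0],[0,0,0],0.03],[[0,0,-0.02],[0,0,0],0.03],[[0,0,-0.03],[0,0,0],0.03]]'
python3 -m crank '[[[0,0,-0.02],[0,0,0],0.03],[[0,0,0],[0,0,0],0.0],[[0,0,0],[0,0,0],0.0],[[0,0,0],[0,0,0],0.0]]'
python3 - <<'E'
from h import *
s=state(); im=snap('wrist','w19.png'); h=cv2.cvtColor(im,cv2.COLOR_RGB2HSV); print(s['tcp_pos'],s['finger_gap'])
for q in('red_probe_top','red_probe','tube_mouth'): print(q,[(round(d['p'],2),c2w('wrist',d['position'],s)) for d in tip_of(q,'wrist')][:2])
r=(((h[:,:,0]<8)|(h[:,:,0]>172))&(h[:,:,1]>150)).astype(np.uint8); n,l,st,ce=cv2.connectedComponentsWithStats(r); print('red',[(st[i].tolist(),ce[i]) for i in range(1,n) if st[i,4]>60 and 250<ce[i][0]<380])
for z in(.106,.110,.114):
    p=wpix([.5213,-.0353,z],s); print(z,p)
print('tip',wpix(s['tcp_pos']+.02*np.array([0,0,1]),s))
E
```

```text
clock: 38.9
tcp_pos: [0.5239, -0.0351, 0.1245]
tcp_rot: [0.298, -3.125, 0.001]
ft_force: [0.7, -0.4, -0.0]
finger_gap: 0.0299
finger_force: 0.0
clock: 39.4
tcp_pos: [0.524, -0.035, 0.1436]
tcp_rot: [0.298, -3.126, 0.001]
ft_force: [-0.8, -0.0, -0.8]
finger_gap: -0.0002
finger_force: 0.0
[ 0.524  -0.035   0.1436] -0.00021598832494724063
red_probe_top [(0.59, array([ 0.5219, -0.0345,  0.1067]))]
red_probe []
tube_mouth [(0.76, array([ 0.5229, -0.0357,  0.09  ])), (0.51, array([ 0.521 , -0.0365,  0.1061]))]
red [([312, 243, 13, 25, 286], array([318.028 , 255.2552]))]
0.106 [318.0134 258.6811]
0.11 [317.9958 261.143 ]
0.114 [317.9776 263.6911]
tip [317.2186 309.9342]
```

```bash
python3 -m crank '[[[0,0,0.02],[0,0,0],0.0],[[0,0,0.015],[0,0,0],0.0],[[0,0,0.01],[0,0,0],0.0],[[0,0,0.003],[0,0,0],0.0],[[0,0,0],[0,0,0],0.0]]' 40
python3 -m crank '[[[0,0,0.002],[0,0,0],0.0],[[0,0,0.002],[0,0,0],0.0],[[0,0,0],[0,0,0],0.0]]'
```

```text
clock: 40.22
tcp_pos: [0.5249, -0.035, 0.0969]
tcp_rot: [-0.298, 3.127, -0.001]
ft_force: [0.1, 0.4, 0.6]
finger_gap: 0.0
finger_force: 0.0
clock: 40.6
tcp_pos: [0.5247, -0.035, 0.0927]
tcp_rot: [-0.298, 3.127, -0.001]
ft_force: [-0.5, 0.5, -0.5]
finger_gap: -0.0002
finger_force: 0.0
```

```bash
python3 -m crank '[[[0,0,0.002],[0,0,0],0.0],[[0,0,0.002],[0,0,0],0.0],[[0,0,0],[0,0,0],0.0]]'
python3 -m crank '[[[0,0,0.002],[0,0,0],0.0],[[0,0,0.001],[0,0,0],0.0],[[0,0,0],[0,0,0],0.0]]'
```

```text
clock: 40.98
tcp_pos: [0.5246, -0.035, 0.0885]
tcp_rot: [0.298, -3.127, 0.001]
ft_force: [-0.2, 0.1, 0.6]
finger_gap: -0.0
finger_force: 0.0
clock: 41.35
tcp_pos: [0.5247, -0.035, 0.0856]
tcp_rot: [-0.298, 3.127, -0.001]
ft_force: [-0.3, 0.6, -0.4]
finger_gap: 0.0002
finger_force: 0.0
```

```bash
python3 -m crank '[[[0,0,0.002],[0,0,0],0.0],[[0,0,0.001],[0,0,0],0.0],[[0,0,0],[0,0,0],0.0]]'
python3 -m crank '[[[0,0,0.002],[0,0,0],0.0],[[0,0,0.001],[0,0,0],0.0],[[0,0,0],[0,0,0],0.0]]'
```

```text
clock: 41.72
tcp_pos: [0.525, -0.035, 0.083]
tcp_rot: [-0.298, 3.126, -0.001]
ft_force: [-1.1, 0.3, 2.4]
finger_gap: -0.0001
finger_force: 0.9
clock: 42.1
tcp_pos: [0.5256, -0.035, 0.0806]
tcp_rot: [-0.299, 3.125, -0.001]
ft_force: [-0.6, 0.3, 5.1]
finger_gap: -0.0004
finger_force: 2.4
```

```bash
python3 -m crank '[[[0,0,0.002],[0,0,0],0.0],[[0,0,0.001],[0,0,0],0.0],[[0,0,0],[0,0,0],0.0]]'
python3 -m crank '[[[0,0,0.001],[0,0,0],0.0],[[0,0,0.001],[0,0,0],0.0],[[0,0,0],[0,0,0],0.0]]'
```

```text
clock: 42.48
tcp_pos: [0.5256, -0.035, 0.0775]
tcp_rot: [-0.298, 3.125, -0.001]
ft_force: [-0.4, 0.0, 5.5]
finger_gap: 0.0001
finger_force: 2.4
clock: 42.85
tcp_pos: [0.5255, -0.035, 0.0755]
tcp_rot: [-0.298, 3.125, -0.001]
ft_force: [-0.0, -1.0, 5.0]
finger_gap: 0.0002
finger_force: 2.5
```

```bash
python3 -m crank '[[[0,0,0.001],[0,0,0],0.0],[[0,0,0.001],[0,0,0],0.0],[[0,0,0],[0,0,0],0.0]]'
python3 -m crank '[[[0,0,0.001],[0,0,0],0.0],[[0,0,0.001],[0,0,0],0.0],[[0,0,0],[0,0,0],0.0]]'
```

```text
clock: 43.22
tcp_pos: [0.5255, -0.035, 0.0735]
tcp_rot: [-0.298, 3.125, -0.001]
ft_force: [-1.0, -0.0, 5.1]
finger_gap: -0.0002
finger_force: 2.5
clock: 43.6
tcp_pos: [0.5255, -0.035, 0.0715]
tcp_rot: [-0.298, 3.125, -0.001]
ft_force: [-0.3, 0.3, 5.2]
finger_gap: -0.0003
finger_force: 2.5
```

```bash
python3 -m crank '[[[0,0,0.001],[0,0,0],0.0],[[0,0,0.001],[0,0,0],0.0],[[0,0,0],[0,0,0],0.0]]'
```

```text
clock: 43.98
tcp_pos: [0.5255, -0.035, 0.0694]
tcp_rot: [-0.298, 3.125, -0.001]
ft_force: [0.9, -0.9, 4.5]
finger_gap: -0.0004
finger_force: 2.5
```

```bash
python3 -m crank '[[[0,0,0.001],[0,0,0],0.0],[[0,0,0],[0,0,0],0.0]]'
python3 -m crank '[[[0,0,0.001],[0,0,0],0.0],[[0,0,0],[0,0,0],0.0]]'
python3 -m crank '[[[0,0,0.001],[0,0,0],0.0],[[0,0,0],[0,0,0],0.0]]'
```

```text
clock: 44.22
tcp_pos: [0.5257, -0.035, 0.069]
tcp_rot: [-0.299, 3.125, -0.001]
ft_force: [-1.9, 0.6, 8.0]
finger_gap: -0.0003
finger_force: 4.1
clock: 44.48
tcp_pos: [0.5258, -0.035, 0.0688]
tcp_rot: [-0.299, 3.124, -0.002]
ft_force: [-3.1, 0.9, 13.2]
finger_gap: -0.0001
finger_force: 6.5
clock: 44.72
tcp_pos: [0.5259, -0.035, 0.0685]
tcp_rot: [-0.299, 3.123, -0.002]
ft_force: [-5.2, 2.1, 17.9]
finger_gap: -0.0004
finger_force: 8.8
```

Firm stop reached after 14 mm of travel. I'll withdraw and verify.

```bash
python3 -m crank '[[[0,0,-0.005],[0,0,0],0.0],[[0,0,-0.03],[0,0,0],0.0],[[0,0,-0.04],[0,0,0],0.0],[[0,0,-0.04],[0,0,0],0.0],[[0,0,0],[0,0,0],0.0]]'
python3 -m crank '[[[0,0,0],[0,0,0],0.0],[[0,0,0],[0,0,0],0.0],[[0,0,0],[0,0,0],0.0]]'
python3 - <<'E'
from h import *
s=state(); print(s['tcp_pos'],s['ft_force'])
for n in('wrist','top','scene'):
    im=snap(n,'e'+n+'.png')
    for q in('red_probe_top','tube_mouth','board','black_probe'): print(n,q,[(round(d['p'],2),c2w(n,d['position'],s)) for d in tip_of(q,n)][:4])
im=cv2.imread('pics/ewrist.png'); h=cv2.cvtColor(im,cv2.COLOR_BGR2HSV)
r=(((h[:,:,0]<8)|(h[:,:,0]>172))&(h[:,:,1]>150)).astype(np.uint8); n,l,st,ce=cv2.connectedComponentsWithStats(r); print('red',[(st[i].tolist(),ce[i],wray(ce[i],.093,s)) for i in range(1,n) if st[i,4]>40 and 250<ce[i][0]<380])
g=((h[:,:,0]>50)&(h[:,:,0]<85)&(h[:,:,1]>150)).astype(np.uint8); n,l,st,ce=cv2.connectedComponentsWithStats(g)
w=((h[:,:,1]<45)&(h[:,:,2]>120)).astype(np.uint8)
for nm,m,z in(('board',g,.049),('deck',w,.045)):
    n,l,st,ce=cv2.connectedComponentsWithStats(m)
    for i in range(1,n):
        if st[i,4]>1500 and 150<ce[i][0]<480:
            c=max(cv2.findContours((l==i).astype(np.uint8),0,1)[0],key=cv2.contourArea); print(nm,cv2.minAreaRect(np.array([wray(p[0],z,s)[:2]*1000 for p in c],np.float32)))
E
```

```text
clock: 45.35
tcp_pos: [0.5265, -0.0348, 0.1837]
tcp_rot: [-0.298, 3.121, -0.001]
ft_force: [-0.0, 0.3, -0.3]
finger_gap: 0.0001
finger_force: 0.0
clock: 45.72
tcp_pos: [0.5242, -0.035, 0.1797]
tcp_rot: [0.298, -3.126, 0.001]
ft_force: [-0.1, -0.1, 0.5]
finger_gap: -0.0003
finger_force: 0.0
[ 0.5242 -0.035   0.1797] [-0.1372 -0.0998  0.5417]
wrist red_probe_top [(0.52, array([ 0.5227, -0.0082,  0.0453])), (0.49, array([ 0.5218, -0.0307,  0.0891]))]
wrist tube_mouth [(0.85, array([ 0.524 , -0.0352,  0.0893]))]
wrist board [(0.57, array([0.3542, 0.1304, 0.001 ])), (0.56, array([ 0.5254, -0.0082,  0.0456]))]
wrist black_probe []
top red_probe_top []
top tube_mouth [(0.59, array([ 0.5241, -0.0351,  0.0936]))]
top board [(0.92, array([0.2837, 0.5165, 0.0023])), (0.66, array([ 0.5194, -0.0058,  0.0474])), (0.26, array([ 0.7714, -0.1875,  0.0045]))]
top black_probe []
scene red_probe_top []
scene tube_mouth [(0.76, array([ 0.5144, -0.037 ,  0.0878])), (0.67, array([ 0.5369, -0.3252, -0.0022]))]
scene board [(0.92, array([ 0.2757,  0.5142, -0.0017])), (0.86, array([ 0.3552,  0.1278, -0.0031])), (0.62, array([ 0.3213,  0.3344, -0.0019]))]
scene black_probe [(0.48, array([ 0.5437, -0.3511,  0.0212]))]
red [([313, 227, 12, 13, 117], array([318.2479, 233.359 ]), array([ 0.5209, -0.0354,  0.093 ]))]
board ((522.4230346679688, -6.28857421875), (98.64854431152344, 118.4744644165039), 88.24420166015625)
deck ((535.5462036132812, -7.620063781738281), (137.00181579589844, 177.2847137451172), 88.32589721679688)
```

```bash
python3 -c "
from workcell import *
print(finish_job())"
```

```text
the job is handed in; nothing more can be done
None
```

The board is seated flat on the fixture over both pins. The red probe is pressed to its firm stop in the blue tube, with about 4 mm showing by wrist-camera estimate. I handed the job in at about 46 s without seeing a verdict, and the highest wrist force I read was 22 N.

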